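# Weigh two bushings, seat the sound one on the gauge

## Robot

A 7-joint arm with a two-finger parallel gripper is mounted at the origin on the work surface. World frame = base frame: x ahead of the robot, y to its left, z up, the work surface at z = 0. Lengths are in m, angles in rad, forces in N, time in s.
With the tool pointing down it reaches from about 0.425 to 0.925 m from the base axis. Payload 6.8 kg.
Tool frame: the origin (TCP) lies on the centre line of the jaws, within the pads' length; the fingertips stand 19 mm ahead of it and the grasp point (between the pads) is the TCP (r.tip_extent is the y of the fingertips in the tool frame, in m); y points along the fingers, z is the direction in which the jaws open and shut, and the axes are right-handed (so a half turn about y gives the same grasp; the last joint's range is limited). The gripper opens to 85 mm and grips with 20 to 120 N. Pads are 22 mm wide; open, the fingers measure 114 mm over their backs; the gripper's body (76 mm by 85 mm) begins 54 mm behind the grasp point. The pads swing forward as they close: fully open they stand 13 mm farther back than shut.
Start: joints at [-1.354, 0.477, 0.022, 1.555, -0.011, 1.109, -0.083], TCP at [0.215, 0.64, 0.25] pointing down, gripper open.
Joint ranges: [-2.96, 2.96], [-0.34, 2.1], [-1.41, 1.46], [0.24, 2.44], [-1.37, 4.51], [0.17, 1.92], [-2.96, 2.96]. Speed limits (rad/s): [2.39, 2.39, 3.14, 3.14, 3.14, 3.14, 3.14].

## Interface

Orientations are given as a rotation vector (axis times angle).
In Python, from bench import r gives the robot as it stands. The module is installed in compiled form; this text tells all that it offers.
- The arm moves only by the tool jog_arm, never from a script. Its argument "motion" is a list of rows, each a list of 3 entries, a list of its own where there are three numbers: the opening, from 0 (shut) to 1 (fully open), then the shift along the tool's x, y, z in m, then the turn, a rotation vector about the tool's x, y, z in degrees. A call has 1 to 10 rows; each row shifts and turns the commanded pose from where the row before left it, along the tool's axes as they then stand; what a row does not reach is not made up. A row lasts 1/12 s, in which the tool goes at most 41.7 mm and 7.16 degrees, less where a joint would pass 70% of its speed; a pose out of reach is approached as far as the arm can. A call with a gripper value outside its range is refused whole. The fingers move at their own pace and stop on an object; "force" is the grip in N (left out, the last holds). Time passes only in rows, so rows that do not move let the fingers close. It gives the time, the measured TCP pose, the force and the opening at its end, in the units of the state.
- r.get_obs(): the state, without advancing time (a new reading comes with each control period).
- r.grab_frame(name): name is "scene" or "top" or "wrist"; returns a dict with "image" (420x560x3 uint8, red, green, blue), "range_z" (420x560 float32, m along the optical axis (not along the pixel's ray), 0 where there is no reading), "fx", "fy", "cx", "cy" (pixels), "k1" (the pictures are not rectified: a ray, as slopes to the right and down, at radius r is drawn at 1 + k1 r^2 times it, then the intrinsics apply), "xyz" and "orientation" of the camera in the world. Camera axes: x right, y down, z forward; pixel columns grow to the right and rows downward; lengths in m; the calibration is good to about 2 mm. A picture is of the moment at which its call begins.
- r.hand_in(): hands the job in, once; it reports no verdict.
The state is a dict: "clock": time; "joints": joint angles; "qvel": joint speeds; "tau": joint torques, N m; "tcp_pos": TCP position; "orientation": TCP orientation; "contact_force": force on the tool from outside, world axes, zero at the start; "moment": the same for the moment, N m; "grip_width": finger opening in m.
Only numpy, scipy, OpenCV 4.12 (cv2) and the standard library are available. Lean on these libraries where they do the work, as an engineer would, in place of code of your own. Each camera call takes 0.05 s, during which the arm holds its last target.

## Task

Two bushings that look alike stand in the black tray; one has a void inside, so set them upright on opposite pans of the balance, let go and let the beam settle to see which is heavier. Stand the heavier one in the channel of the gauging fixture, slide it along to the stop until it pushes the sprung tip in a little, hold it there for a moment with a light push of about 5 N, and let go so that it stays in touch with the tip. Leave the lighter one on its pan, be gentle with balance and stop, and do not disturb the screwdriver, jar and small box.

Things in the scene. Friction and masses are not known exactly. Their poses are not given: they have to be found in the camera images.
- bushing_a: plain steel flanged bushing, standing: a flange 40 mm across and 12 mm high below, a round hub 28 mm across above it, 48 mm high in all. Origin: centre of its underside; z up its axis. 130 to 280 g. It stands at the start in one of the two places of the tray. Looks exactly like the other; only weighing tells which is heavier (they differ by 50 g or more)
- bushing_b: the other plain steel flanged bushing: same shape, size and origin as bushing_a, another weight; it stands in the other place of the tray
- tray: open black plastic tray fixed to the bench, 180 mm (its x) by 120 mm (its y), outer height 14 mm, walls and floor 4 mm thick. Origin: centre of its underside. The bushings stand on its floor about 84 mm apart along its x
- balance: table-top equal-arm balance, fixed to the bench; arms along its own y, 240 mm between pan centres, base 100 by 170 mm. Origin: centre of its underside. Its middle column reaches 103 mm high. Any contact force of over 25 N on it or its pans is too much
- beam (a joint): tilt of the balance beam, rad: 0 level and empty, positive when the left pan is up and the right pan is down, about -0.1 and +0.1 at its ends of travel. It swings slowly: allow 3 s to settle. The heavier side goes down to its end of travel
- pan_left_top (a point): centre of the left pan's flat floor (the balance's +y side), where a bushing's underside rests. The pan is a round steel dish of 80 mm inside diameter, its rim 4 mm above the floor; it stays level and moves straight up and down 12 mm either way from a floor height of 75 mm; it sinks easily under a load and is hard at its ends, so let go when it starts to give
- pan_right_top (a point): the same for the right pan (the balance's -y side)
- fixture: gauging fixture fixed to the bench: a dark steel plate 190 mm (its x) by 100 mm (its y), 20 mm thick. Origin: centre of its underside. Two rails on the plate, 8 mm high and 50 mm apart inside, make a channel along its x, centred on y = 0, from x = -95 to +60 mm. The bushing stands in it on the plate's top and is slid towards +x to the stop
- channel_start (a point): the middle of the channel on the plate's top (20 mm high), at x = -50 mm in the fixture: a free place to set a bushing down before sliding it; axes as the fixture's
- stop: the stop, a grey block 26 by 44 mm, 24 mm high, on the plate. Origin: centre of its underside, at x = 75 mm in the fixture, same axes. From its -x face a round barrel with an 8 mm steel tip points along the channel's middle, 7 mm above the plate. The tip gives against a spring, 4 N per mm over 5 mm, damped, then is hard. It takes no more than 12 N; friction keeps a released bushing in touch with it
- stop_face (a point): centre of the block's -x face, where the barrel comes out, 7 mm above the plate, x = 62 mm in the fixture. The barrel's reach differs each time and is not measured: the tip's end is 11 to 43 mm out from this face, so a bushing's axis is at x = -1 to 31 mm in the fixture when it first touches. Find it by touch, slowly
- driver: screwdriver lying on the bench, 150 mm long, a bystander. Origin about its middle
- jar: closed glass jar with a white cap, 52 mm across, 75 mm high, a bystander. Origin: centre of its underside
- partbox: small open grey plastic box, 70 by 70 by 30 mm, a bystander. Origin: centre of its underside
Not all that is in view belongs to the job. Leave any orange or purple look-alike of the bushing_a alone.

How it is judged:
By the outcome, as a careful person would: the job done as asked, in the order asked, and still so for the second after the job is handed in, with the robot touching nothing.
It also fails if it takes over 69 s, if anything falls off the work surface, if the arm or the gripper's body presses on something with over 40 N, if the wrist force passes 120 N, or if a joint passes its speed limit or range.

## Working session

There is one attempt and no reset: what is moved stays moved. The work goes in short steps, Python scripts to look and compute and a tool call to move; the robot and the scene stay as the last step left them, time stands still between calls to the robot, and variables do not carry over. Pictures are saved under pics/ and viewed, and the job is handed in when it is done.

Besides the shell and the picture viewer there is one more tool, called in YAML: its name, and indented under it one key for each argument. jog_arm: Moves the arm, as the interface text tells. Its arguments: {"type":"object","properties":{"motion":{"type":"array","items":{"type":"array"}},"force":{"type":"number"}},"required":["motion"]}

```bash
mkdir -p pics; ls; python3 - <<'E'
from bench import r
import cv2,numpy as np
o=r.get_obs()
for k,v in o.items(): print(k,np.round(v,4))
print(r.tip_extent)
for n in ("scene","top","wrist"):
    f=r.grab_frame(n)
    cv2.imwrite(f"pics/{n}0.png",f["image"][:,:,::-1])
    np.savez(f"{n}0.npz",**{k:v for k,v in f.items()})
    print(n,[np.round(f[k],4) for k in("fx","fy","cx","cy","k1","xyz","orientation")])
E
```

```text
pics
clock 0.0
joints [-1.3541  0.4778  0.0223  1.5564 -0.0115  1.1093 -0.0831]
qvel [ 0.001   0.0012  0.0007 -0.0009  0.0011  0.0004  0.0019]
tau [ 1.00000e-04 -5.96456e+01  1.60800e+00 -2.81196e+01  1.25000e-02
  9.20000e-03  0.00000e+00]
tcp_pos [0.2152 0.6392 0.2493]
orientation [-1.5575  0.255  -0.2548]
contact_force [-0.1594  0.3999  0.0937]
moment [-0.0547  0.0188 -0.013 ]
grip_width 0.0855
0.019
scene [np.float64(545.9989), np.float64(545.9989), np.float64(273.0869), np.float64(201.8762), np.float64(0.0386), array([1.1428, 0.8328, 0.8779]), array([-0.8938, -2.452 ,  1.1673])]
top [np.float64(453.6745), np.float64(453.6745), np.float64(287.6693), np.float64(208.3175), np.float64(-0.1479), array([0.4293, 0.0424, 1.2111]), array([-2.1849,  2.1789, -0.0994])]
wrist [np.float64(353.5419), np.float64(353.5419), np.float64(279.3035), np.float64(213.0335), np.float64(-0.0388), array([0.1383, 0.6648, 0.373 ]), array([2.3302, 1.674 , 0.2679])]
```

View pics/scene0.png

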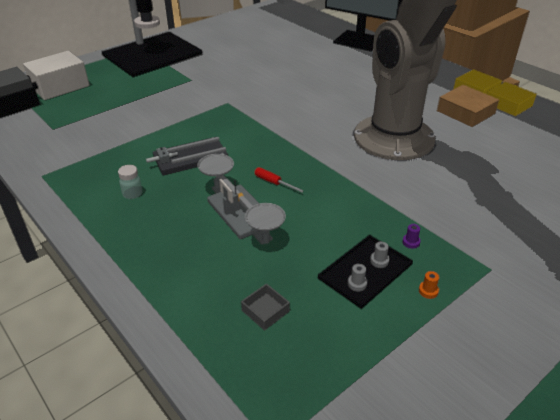

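View pics/top0.png

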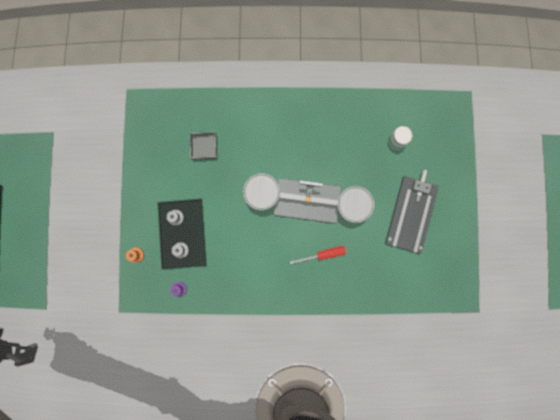

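View pics/wrist0.png

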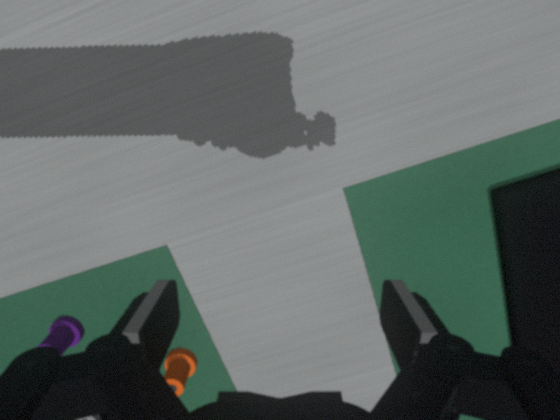

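The overview is clear. The tray with two grey bushings is at top-view (176,216) and (181,250), and the balance pans are at (262,192) and (356,205). The fixture is at (412,215), with its stop on the far side at (422,187). I'll set up helpers and measure.

```bash
cat > h.py <<'E'
import numpy as np,cv2
from scipy.spatial.transform import Rotation as R
def load(n): return dict(np.load(n))
def K(f): return np.array([[f["fx"],0,f["cx"]],[0,f["fy"],f["cy"]],[0,0,1]],float)
def rays(f,px):
    u=cv2.undistortPoints(np.array(px,float).reshape(-1,1,2),K(f),np.array([float(f["k1"]),0,0,0])).reshape(-1,2)
    d=np.c_[u,np.ones(len(u))]
    return R.from_rotvec(f["orientation"]).apply(d)
def onplane(f,px,z):
    d=rays(f,px);c=f["xyz"];return c+d*((z-c[2])/d[:,2])[:,None]
def proj(f,P):
    Rm=R.from_rotvec(f["orientation"]).inv()
    q=Rm.apply(np.atleast_2d(P)-f["xyz"])
    p,_=cv2.projectPoints(q,np.zeros(3),np.zeros(3),K(f),np.array([float(f["k1"]),0,0,0]));return p.reshape(-1,2)
def cloud(f):
    z=f["range_z"];h,w=z.shape;v,u=np.mgrid[:h,:w]
    d=rays(f,np.c_[u.ravel(),v.ravel()]).reshape(h,w,3)
    return f["xyz"]+d*z[...,None]
def crop(f,x0,y0,x1,y1,s,out):
    im=f["image"][y0:y1,x0:x1,::-1]
    cv2.imwrite(out,cv2.resize(im,None,fx=s,fy=s,interpolation=cv2.INTER_CUBIC))
E
python3 - <<'E'
from h import *
t=load("top0.npz");s=load("scene0.npz")
crop(t,120,185,220,305,5,"pics/t_tray.png")
crop(t,235,150,445,270,3.8,"pics/t_bal.png")
C=cloud(t)
for n,p in dict(b1=(176,216),b2=(181,250),panL=(262,192),panR=(356,205),plate=(412,230),stop=(422,187),jar=(402,135),bench=(300,100)).items(): print(n,C[p[1],p[0]].round(4))
C=cloud(s)
for n,p in dict(panL=(265,215),panR=(215,163),bench=(120,250)).items(): print(n,C[p[1],p[0]].round(4))
E
```

```text
b1 [0.506  0.3218 0.0536]
b2 [0.4188 0.3071 0.0539]
panL [0.5662 0.0993 0.0733]
panR [ 0.534  -0.1384  0.074 ]
plate [ 0.4727 -0.2965  0.0216]
stop [ 0.585  -0.3196  0.0438]
jar [ 0.7169 -0.2617  0.0725]
bench [0.8287 0.0009 0.0077]
panL [0.5661 0.0971 0.0747]
panR [ 0.5345 -0.1439  0.0742]
bench [ 0.8422 -0.0949 -0.0027]
```

View pics/t_tray.png

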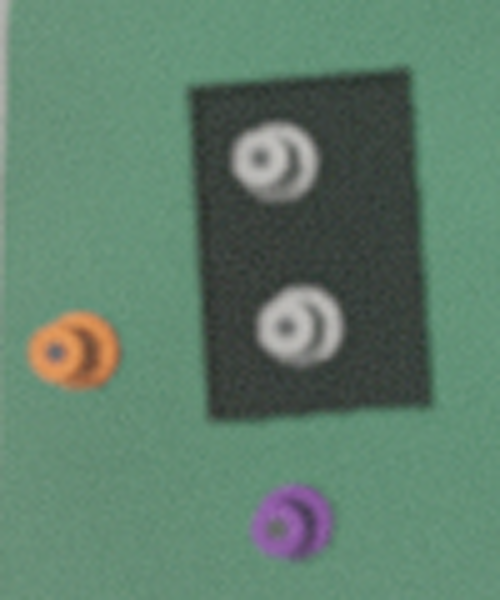

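View pics/t_bal.png

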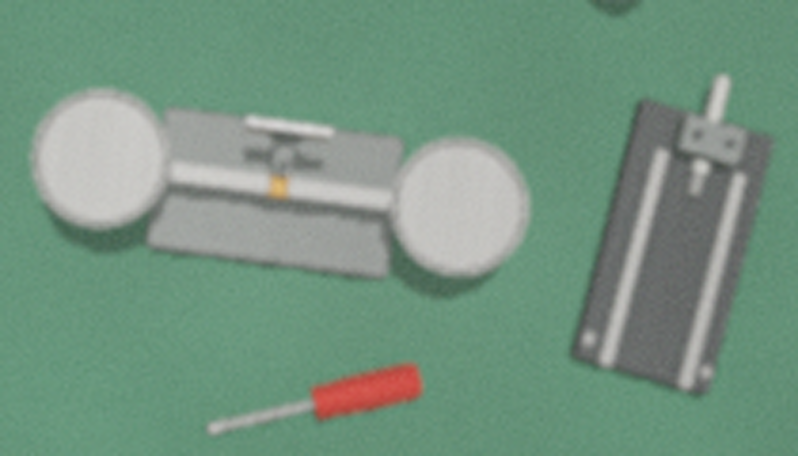

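```bash
cat > meas.py <<'E'
from h import *
t=load("top0.npz");s=load("scene0.npz")
def comps(m,mn):
    n,l,st,ce=cv2.connectedComponentsWithStats(m.astype(np.uint8));return [(st[i],ce[i],l==i) for i in range(1,n) if st[i][4]>=mn]
out={}
for nm,f,roi in(("top",t,(155,195,210,272)),("scene",s,(318,235,414,304))):
    x0,y0,x1,y1=roi
    g=cv2.cvtColor(f["image"],cv2.COLOR_RGB2GRAY).astype(int)
    sat=f["image"].max(2).astype(int)-f["image"].min(2)
    m=np.zeros(g.shape,bool);m[y0:y1,x0:x1]=((g>95)&(sat<30))[y0:y1,x0:x1]
    C=cloud(f)
    for st,ce,l in comps(m,40):
        if st[4]>600: continue
        hi=l&(C[...,2]>0.045)
        v,u=np.nonzero(l); print(nm,st,ce.round(1))
        # hub: high pixels centroid
        if hi.sum()>5:
            v,u=np.nonzero(hi); print("  hi",hi.sum(),np.median(C[hi],0).round(4), onplane(f,[(u.mean(),v.mean())],0.052).round(4))
# pans
for nm,f,rois in(("top",t,((235,165,290,220),(332,178,380,232))),("scene",s,((240,200,292,236),(192,150,240,182)))):
    C=cloud(f)
    for x0,y0,x1,y1 in rois:
        m=np.zeros(C.shape[:2],np.uint8)
        sub=C[y0:y1,x0:x1,2]; g=f["image"].astype(int)
        green=(g[...,1]-g[...,0]>15)
        m[y0:y1,x0:x1]=((sub>0.06)&(sub<0.1))
        m=cv2.morphologyEx(m,cv2.MORPH_OPEN,np.ones((7,7)))
        cs,_=cv2.findContours(m,cv2.RETR_EXTERNAL,cv2.CHAIN_APPROX_NONE);c=max(cs,key=cv2.contourArea)
        P=onplane(f,c.reshape(-1,2),0.079)[:,:2]
        A=np.c_[2*P,np.ones(len(P))];sol=np.linalg.lstsq(A,(P**2).sum(1),rcond=None)[0]
        rr=np.sqrt(sol[2]+sol[0]**2+sol[1]**2)
        print(nm,"pan",sol[:2].round(4),"r",rr.round(4),"medz",np.median(sub[m[y0:y1,x0:x1]>0]).round(4))
# fixture
f=t;hsv=cv2.cvtColor(f["image"],cv2.COLOR_RGB2HSV);g=f["image"].astype(int)
m=np.zeros(hsv.shape[:2],np.uint8);m[160:265,375:450]=((g[...,1]-g[...,0]<18))[160:265,375:450]
m=cv2.morphologyEx(m,cv2.MORPH_OPEN,np.ones((15,15)))
c=max(cv2.findContours(m,cv2.RETR_EXTERNAL,cv2.CHAIN_APPROX_NONE)[0],key=cv2.contourArea)
P=onplane(f,c.reshape(-1,2),0.02)[:,:2].astype(np.float32)
rc=cv2.minAreaRect(P*1000);print("fixture",rc)
b=cv2.boxPoints(rc);print(b.round(1))
g8=cv2.cvtColor(f["image"],cv2.COLOR_RGB2GRAY)
for k in(0,):
    sub=g8[160:265,375:450];print(np.percentile(sub,[5,50,95]))
    mm=np.zeros_like(m);mm[160:265,375:450]=((sub>110)&((g[...,1]-g[...,0]<18)[160:265,375:450]))
    mm&=m
    for st,ce,l in comps(mm,15):
        v,u=np.nonzero(l);Q=onplane(f,np.c_[u,v],0.028)[:,:2].astype(np.float32)
        print(st,Q.mean(0).round(4),np.round(cv2.minAreaRect(Q*1000)[1:][0],1),cv2.fitLine(Q,cv2.DIST_L2,0,.01,.01).ravel().round(4))
E
python3 meas.py
```

```text
top [166 209  18  16 224] [174.6 216.7]
  hi 93 [0.5058 0.3331 0.0521] [[0.5048 0.3333 0.052 ]]
top [171 242  18  16 229] [179.6 249.6]
  hi 98 [0.4188 0.3178 0.0517] [[0.4198 0.3181 0.052 ]]
scene [376 242  12   9  71] [381.6 246. ]
  hi 71 [0.4242 0.3208 0.052 ] [[0.4228 0.3199 0.052 ]]
scene [371 254  18  11  61] [378.9 260.4]
scene [353 264  13  10  76] [358.8 268.8]
  hi 76 [0.5099 0.3357 0.0514] [[0.51   0.3348 0.052 ]]
scene [349 276  18  12  70] [356.5 283.7]
top pan [0.5668 0.1033] r 0.0433 medz 0.0758
top pan [ 0.536  -0.1368] r 0.0445 medz 0.0759
scene pan [0.5674 0.1016] r 0.0422 medz 0.0753
scene pan [ 0.5394 -0.1332] r 0.0455 medz 0.0752
fixture ((516.1803588867188, -298.3778076171875), (101.16250610351562, 194.126220703125), 74.2611312866211)
[[ 409.  -320.7]
 [ 595.9 -373.4]
 [ 623.3 -276. ]
 [ 436.5 -223.4]]
[102. 128. 161.]
[413 180  20  70 571] [ 0.5281 -0.3229] [ 49.8 184.9] [ 0.9953 -0.0964  0.5281 -0.3229]
[389 188  23  59 379] [ 0.5037 -0.2651] [ 28.  160.4] [ 0.9551 -0.2964  0.5037 -0.2651]
```

```bash
cat >> h.py <<'E'
def shift(o,target,yaw=None):
    """tool-frame shift to target TCP pos; axes"""
    Rt=R.from_rotvec(o["orientation"])
    return Rt.inv().apply(np.array(target)-o["tcp_pos"])
def state(o):
    Rt=R.from_rotvec(o["orientation"]).as_matrix()
    print("t",round(o["clock"],2),"tcp",np.round(o["tcp_pos"],4),"F",np.round(o["contact_force"],2),"w",round(o["grip_width"],4))
    print("toolx",Rt[:,0].round(3),"y",Rt[:,1].round(3),"z",Rt[:,2].round(3),"J",np.round(o["joints"],2))
E
python3 - <<'E'
from h import *
from bench import r
o=r.get_obs();state(o)
for nm,p in dict(bf=(0.507,0.334,0.18),bn=(0.421,0.319,0.18)).items(): print(nm,shift(o,p).round(4))
# wanted: tool z along fixture y, tool y down
a=np.radians(-16.3)
for sg in(1,-1):
    z=sg*np.array([-np.sin(a),np.cos(a),0]);y=np.array([0,0,-1.]);x=np.cross(y,z)
    W=np.c_[x,y,z];print(sg,np.degrees((R.from_rotvec(o["orientation"]).inv()*R.from_matrix(W)).as_rotvec()).round(1))
    for nm,p in dict(bf=(0.507,0.334,0.18),bn=(0.421,0.319,0.18)).items(): print(nm,(W.T@(np.array(p)-o["tcp_pos"])).round(4))
E
```

```text
t 0.15 tcp [0.2153 0.6393 0.2495] F [-0.2  -0.71  1.35] w 0.0852
toolx [ 0.948 -0.319  0.   ] y [-0.    -0.001 -1.   ] z [ 0.319  0.948 -0.001] J [-1.35  0.48  0.02  1.56 -0.01  1.11 -0.08]
bf [ 0.3739  0.0699 -0.1962]
bn [ 0.2972  0.0699 -0.2378]
1 [ 0.1 -2.3  0. ]
bf [ 0.3657  0.0695 -0.2112]
bn [ 0.2874  0.0695 -0.2497]
-1 [-0.000e+00  1.777e+02  1.000e-01]
bf [-0.3657  0.0695  0.2112]
bn [-0.2874  0.0695  0.2497]
```

jog_arm:
  motion:
    - [0.8,[0.036,0.006,-0.019],[0,-2.3,0]]
    - [0.8,[0.036,0.006,-0.021],[0,0,0]]
    - [0.8,[0.036,0.006,-0.021],[0,0,0]]
    - [0.8,[0.036,0.006,-0.021],[0,0,0]]
    - [0.8,[0.036,0.006,-0.021],[0,0,0]]
    - [0.8,[0.036,0.006,-0.021],[0,0,0]]
    - [0.8,[0.036,0.006,-0.021],[0,0,0]]
    - [0.8,[0.036,0.006,-0.021],[0,0,0]]
    - [0.8,[0.036,0.006,-0.021],[0,0,0]]
    - [0.8,[0.018,0.006,-0.018],[0,0,0]]
  force: 40

```text
clock: 0.98
tcp_pos: [0.4864, 0.3441, 0.1906]
orientation: [-1.56, 0.226, -0.229]
contact_force: [1.1, -0.3, 0.6]
grip_width: 0.0682
```

```bash
cat > look.py <<'E'
import sys
from h import *
from bench import r
n,tag=sys.argv[1],sys.argv[2]
f=r.grab_frame(n);np.savez(f"{n}_{tag}.npz",**f)
cv2.imwrite(f"pics/{n}_{tag}.png",f["image"][:,:,::-1])
state(r.get_obs())
E
python3 look.py wrist 1
```

```text
t 1.03 tcp [0.4878 0.3386 0.1893] F [ 0.68 -4.   -1.07] w 0.0683
toolx [ 0.957 -0.291  0.003] y [ 0.001 -0.006 -1.   ] z [ 0.291  0.957 -0.005] J [-0.8   0.41  0.11  1.82 -0.05  0.92  0.61]
```

View pics/wrist_1.png

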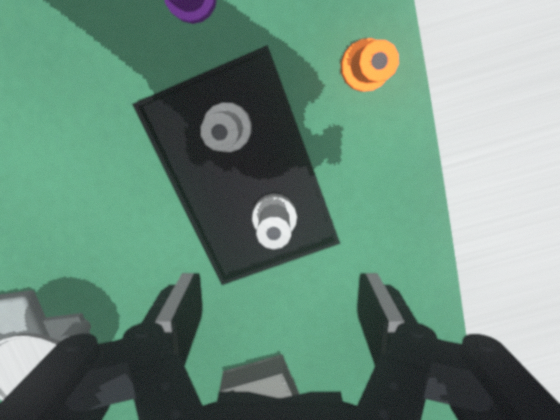

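The wrist view shows the near bushing's bore at about (218,131) and the far one's at (274,233), both upright.

```bash
python3 - <<'E'
from h import *
w=load("wrist_1.npz")
print("bores on .052",onplane(w,[(218,131),(274,233)],0.052).round(4))
C=cloud(w)
for x0,y0,x1,y1 in((195,98,255,158),(245,190,305,255)):
    sub=C[y0:y1,x0:x1];m=(sub[...,2]>0.046)&(sub[...,2]<.06)
    v,u=np.nonzero(m);print(m.sum(),onplane(w,[(u.mean()+x0,v.mean()+y0)],0.052).round(4), np.median(sub[m],0).round(4))
    m=(sub[...,2]>0.012)&(sub[...,2]<.06)
    v,u=np.nonzero(m);print("bbox",u.min()+x0,u.max()+x0,v.min()+y0,v.max()+y0)
from bench import r
o=r.get_obs();print(shift(o,(.507,.334,.060)).round(4),shift(o,(.421,.319,.060)).round(4))
E
```

```text
bores on .052 [[0.4189 0.3171 0.052 ]
 [0.5068 0.333  0.052 ]]
1172 [[0.4194 0.3181 0.052 ]] [0.4194 0.3181 0.0521]
bbox 201 250 103 151
926 [[0.5057 0.333  0.052 ]] [0.5057 0.3331 0.0522]
bbox 253 304 196 254
[0.0194 0.1293 0.0019] [-0.0585  0.1293 -0.0375]
```

jog_arm:
  motion:
    - [0.8,[0.008,0.03,0.0],[0,0,0]]
    - [0.8,[0.008,0.03,0.0],[0,0,0]]
    - [0.8,[0.004,0.03,0.0],[0,0,0]]
    - [0.8,[0,0,0],[0,0,0]]
    - [0.8,[0,0,0],[0,0,0]]

```text
clock: 1.45
tcp_pos: [0.5005, 0.3421, 0.0996]
orientation: [-1.562, 0.226, -0.221]
contact_force: [0.1, 0.6, 0.7]
grip_width: 0.0684
```

```bash
python3 - <<'E'
from h import *
from bench import r
o=r.get_obs();state(o);print(shift(o,(.506,.333,.040)).round(4))
E
```

```text
t 1.45 tcp [0.5005 0.3421 0.0996] F [0.11 0.58 0.66] w 0.0684
toolx [ 0.96  -0.281 -0.002] y [-0.003 -0.003 -1.   ] z [ 0.281  0.96  -0.003] J [-0.77  0.54  0.09  1.85 -0.07  0.76  0.65]
[ 0.008   0.0596 -0.007 ]
```

jog_arm:
  motion:
    - [0.8,[0.008,0.0,-0.007],[0,0,0]]
    - [0.8,[0,0.025,0.0],[0,0,0]]
    - [0.8,[0,0.025,0.0],[0,0,0]]
    - [0.8,[0,0.009,0],[0,0,0]]
    - [0.8,[0,0,0],[0,0,0]]
    - [0.8,[0,0,0],[0,0,0]]

```text
clock: 1.95
tcp_pos: [0.5081, 0.3341, 0.0432]
orientation: [-1.558, 0.223, -0.224]
contact_force: [0.4, 1.3, 1.1]
grip_width: 0.0683
```

```bash
python3 look.py wrist 2
```

```text
t 2.0 tcp [0.5084 0.3344 0.0436] F [-0.07 -0.53  0.31] w 0.0686
toolx [ 0.96  -0.281  0.001] y [ 0.002  0.002 -1.   ] z [0.281 0.96  0.002] J [-0.75  0.63  0.08  1.87 -0.08  0.65  0.67]
```

View pics/wrist_2.png

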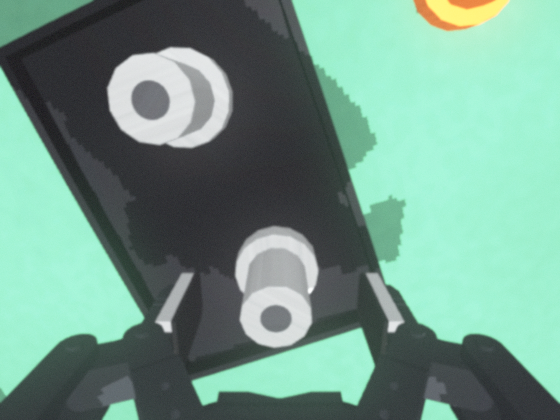

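The bushing is centred between the pads at (276,317), so I'll close on it.

jog_arm:
  motion:
    - [0.8,[-0.002,0.002,0],[0,0,0]]
    - [0.1,[0,0,0],[0,0,0]]
    - [0.1,[0,0,0],[0,0,0]]
    - [0.1,[0,0,0],[0,0,0]]
    - [0.1,[0,0,0],[0,0,0]]
    - [0.1,[0,0,0],[0,0,0]]
  force: 40

```text
clock: 2.5
tcp_pos: [0.5057, 0.3345, 0.0404]
orientation: [-1.559, 0.223, -0.224]
contact_force: [-2.0, -1.0, 6.2]
grip_width: 0.0268
```

jog_arm:
  motion:
    - [0.1,[0,-0.02,0],[0,0,0]]
    - [0.1,[0,-0.03,0],[0,0,0]]
    - [0.1,[0,-0.03,0],[0,0,0]]
    - [0.1,[0.016,-0.026,-0.027],[0,0,0]]
    - [0.1,[0.02,0,-0.033],[0,0,0]]
    - [0.1,[0.02,0,-0.033],[0,0,0]]
    - [0.1,[0.02,0,-0.033],[0,0,0]]
    - [0.1,[0.02,0,-0.033],[0,0,0]]
    - [0.1,[0.018,0,-0.03],[0,0,0]]
    - [0.1,[0.01,0,-0.017],[0,0,0]]

```text
clock: 3.33
tcp_pos: [0.567, 0.096, 0.1454]
orientation: [-1.561, 0.228, -0.228]
contact_force: [-0.5, -0.1, -3.0]
grip_width: 0.0268
```

jog_arm:
  motion:
    - [0.1,[0,0,0],[0,0,0]]
    - [0.1,[0,0,0],[0,0,0]]
    - [0.1,[0,0,0],[0,0,0]]

```text
clock: 3.58
tcp_pos: [0.5661, 0.1026, 0.1454]
orientation: [-1.559, 0.224, -0.222]
contact_force: [0.1, 0.8, -3.1]
grip_width: 0.0266
```

```bash
python3 look.py wrist 3; python3 look.py scene 3
```

```text
t 3.63 tcp [0.5661 0.1033 0.1454] F [-0.36  1.02 -2.22] w 0.0273
toolx [ 0.96  -0.279 -0.001] y [-0.001  0.001 -1.   ] z [0.279 0.96  0.   ] J [-0.4   0.44  0.14  1.9  -0.08  0.81  1.08]
t 3.68 tcp [0.5661 0.1035 0.1455] F [-1.13 -0.14 -1.71] w 0.0268
toolx [ 0.96  -0.278 -0.001] y [-0.001  0.001 -1.   ] z [0.278 0.96  0.   ] J [-0.4   0.44  0.14  1.9  -0.08  0.81  1.08]
```

View pics/wrist_3.png

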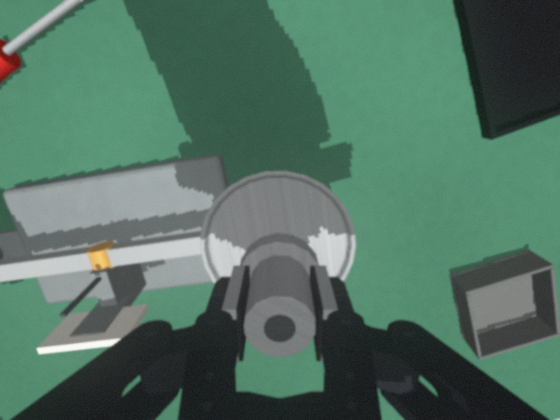

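View pics/scene_3.png

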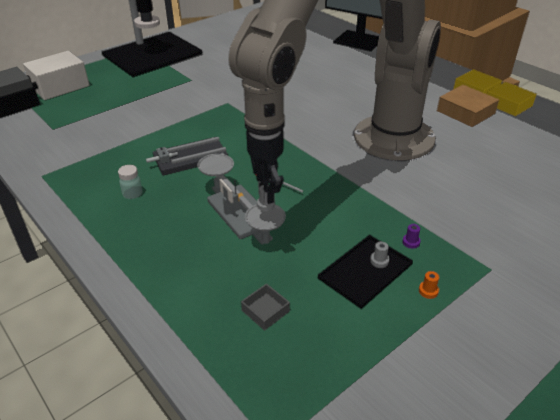

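Held upright over the left pan. In the wrist view the pan's rim spans columns 202–356, with its far edge at row 171. I'll check the centring.

```bash
cat > pan.py <<'E'
import sys
from h import *
def pan(f,x0,y0,x1,y1,zr):
    g=f["image"].astype(int)
    m=np.zeros(g.shape[:2],np.uint8);m[y0:y1,x0:x1]=(g[...,1]-g[...,0]<12)[y0:y1,x0:x1]
    m=cv2.morphologyEx(m,cv2.MORPH_OPEN,np.ones((5,5)))
    c=max(cv2.findContours(m,cv2.RETR_EXTERNAL,cv2.CHAIN_APPROX_NONE)[0],key=cv2.contourArea).reshape(-1,2)
    c=c[(c[:,0]>x0+1)&(c[:,0]<x1-2)&(c[:,1]>y0+1)&(c[:,1]<y1-2)]
    P=onplane(f,c,zr)[:,:2]
    A=np.c_[2*P,np.ones(len(P))];s=np.linalg.lstsq(A,(P**2).sum(1),rcond=None)[0]
    rr=np.sqrt(s[2]+s[0]**2+s[1]**2);res=np.abs(np.linalg.norm(P-s[:2],axis=1)-rr)
    k=res<0.002;A=A[k];s=np.linalg.lstsq(A,(P[k]**2).sum(1),rcond=None)[0]
    return s[:2].round(4),np.sqrt(s[2]+s[0]**2+s[1]**2).round(4),k.sum(),len(P)
if __name__=="__main__":
    f=load(sys.argv[1]);a=list(map(int,sys.argv[2:6]))
    print(pan(f,*a,float(sys.argv[6])))
E
python3 pan.py wrist_3.npz 190 165 365 200 0.079
python3 pan.py wrist_3.npz 240 165 365 260 0.079
```

```text
(array([0.5721, 0.0973]), np.float64(0.0495), np.int64(94), 129)
(array([0.568 , 0.1002]), np.float64(0.0447), np.int64(156), 156)
```

jog_arm:
  motion:
    - [0.1,[0,0.012,0],[0,0,0]]
    - [0.1,[0,0.012,0],[0,0,0]]
    - [0.1,[0,0.004,0],[0,0,0]]
    - [0.1,[0,0.002,0],[0,0,0]]
    - [0.1,[0,0.0,0],[0,0,0]]
    - [0.1,[0,0.0,0],[0,0,0]]

```text
clock: 4.18
tcp_pos: [0.5667, 0.1018, 0.1156]
orientation: [-1.559, 0.224, -0.223]
contact_force: [0.4, -0.9, -2.0]
grip_width: 0.0272
```

jog_arm:
  motion:
    - [0.1,[0,0.002,0],[0,0,0]]
    - [0.1,[0,0.001,0],[0,0,0]]
    - [0.1,[0,0.001,0],[0,0,0]]
    - [0.1,[0,0.0,0],[0,0,0]]
    - [0.1,[0,0.0,0],[0,0,0]]

```text
clock: 4.6
tcp_pos: [0.5667, 0.1017, 0.1119]
orientation: [-1.559, 0.223, -0.224]
contact_force: [-0.0, -0.3, -2.4]
grip_width: 0.0271
```

```bash
python3 look.py scene 4;python3 -c "
from h import *
f=load('scene_4.npz');crop(f,180,130,330,260,5,'pics/s4c.png')"
```

```text
t 4.65 tcp [0.5667 0.1018 0.1119] F [-0.23  0.51 -2.5 ] w 0.0271
toolx [ 0.96  -0.281  0.   ] y [ 0.  0. -1.] z [0.281 0.96  0.   ] J [-0.39  0.49  0.14  1.92 -0.09  0.74  1.08]
```

View pics/s4c.png

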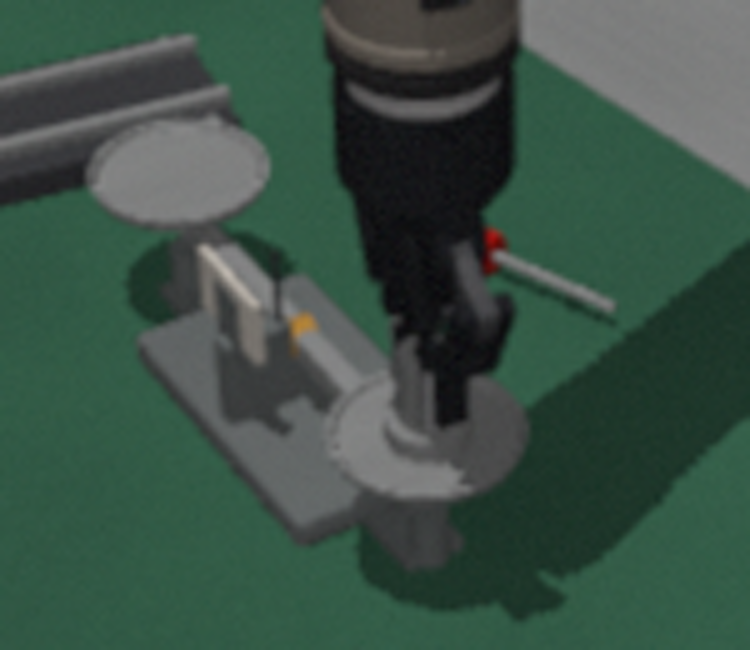

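The bushing is over the pan's middle and about to touch. I'll lower it 2 mm and release.

jog_arm:
  motion:
    - [0.1,[0,0.001,0],[0,0,0]]
    - [0.1,[0,0.001,0],[0,0,0]]
    - [0.1,[0,0,0],[0,0,0]]
    - [0.1,[0,0,0],[0,0,0]]

```text
clock: 4.98
tcp_pos: [0.5666, 0.1018, 0.1097]
orientation: [-1.559, 0.224, -0.223]
contact_force: [-0.7, -0.2, -1.4]
grip_width: 0.027
```

jog_arm:
  motion:
    - [0.4,[0,0,0],[0,0,0]]
    - [0.65,[0,0,0],[0,0,0]]
    - [0.65,[0,0,0],[0,0,0]]

```text
clock: 5.23
tcp_pos: [0.567, 0.1018, 0.1102]
orientation: [-1.559, 0.223, -0.224]
contact_force: [-0.1, 0.4, -0.5]
grip_width: 0.0548
```

```bash
python3 look.py wrist 5
```

```text
t 5.28 tcp [0.567  0.1018 0.1101] F [ 0.46  0.02 -0.5 ] w 0.0557
toolx [ 0.96  -0.281  0.001] y [ 0.001  0.    -1.   ] z [0.281 0.96  0.   ] J [-0.39  0.49  0.13  1.92 -0.09  0.74  1.08]
```

View pics/wrist_5.png

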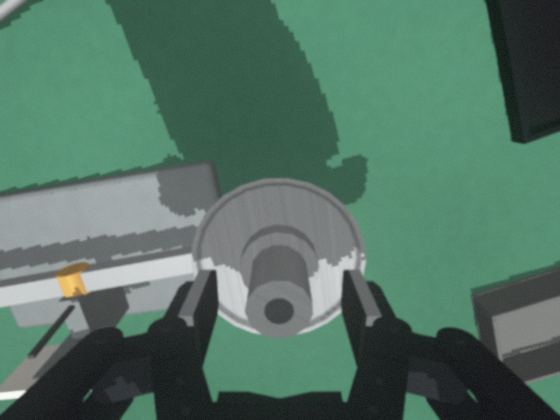

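The bushing stands centred on the left pan, with its bore at (279,311). I'm going back for the second one.

jog_arm:
  motion:
    - [0.65,[0,-0.025,0],[0,0,0]]
    - [0.7,[0,-0.035,0],[0,0,0]]
    - [0.75,[-0.02,0,0.016],[0,0,0]]
    - [0.8,[-0.03,0,0.025],[0,0,0]]
    - [0.8,[-0.03,0,0.025],[0,0,0]]
    - [0.8,[-0.03,0,0.025],[0,0,0]]
    - [0.8,[-0.03,0,0.025],[0,0,0]]
    - [0.8,[-0.03,0.02,0.025],[0,0,0]]
    - [0.8,[-0.02,0.03,0.015],[0,0,0]]
    - [0.8,[-0.012,0.02,0.01],[0,0,0]]

```text
clock: 6.12
tcp_pos: [0.4178, 0.3195, 0.0999]
orientation: [-1.558, 0.22, -0.219]
contact_force: [-0.0, 0.7, -0.6]
grip_width: 0.0686
```

jog_arm:
  motion:
    - [0.8,[0,0,0],[0,0,0]]
    - [0.8,[0,0,0],[0,0,0]]
    - [0.8,[0,0,0],[0,0,0]]

```text
clock: 6.37
tcp_pos: [0.4219, 0.3155, 0.1017]
orientation: [-1.559, 0.223, -0.226]
contact_force: [0.7, -0.0, 1.3]
grip_width: 0.0683
```

```bash
python3 look.py wrist 6; python3 look.py scene 6; python3 - <<'E'
from h import *
from bench import r
print(shift(r.get_obs(),(.420,.318,.040)).round(4))
f=load('scene_6.npz');crop(f,180,130,330,260,5,'pics/s6c.png')
E
```

```text
t 6.42 tcp [0.4223 0.3153 0.102 ] F [0.91 0.15 1.82] w 0.0683
toolx [ 0.959 -0.283  0.002] y [ 0.002  0.001 -1.   ] z [0.283 0.959 0.001] J [-0.81  0.43  0.06  2.04 -0.04  0.67  0.56]
t 6.47 tcp [0.4224 0.3153 0.1022] F [-0.28 -0.52  0.93] w 0.0684
toolx [ 0.959 -0.284  0.002] y [ 0.002  0.001 -1.   ] z [0.284 0.959 0.002] J [-0.81  0.43  0.06  2.04 -0.04  0.67  0.56]
[-0.0032  0.0621  0.0018]
```

View pics/wrist_6.png

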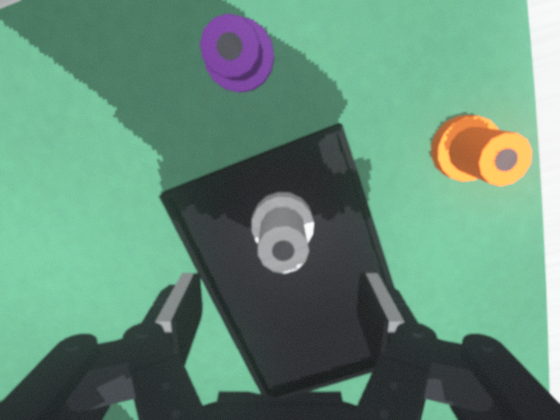

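View pics/s6c.png

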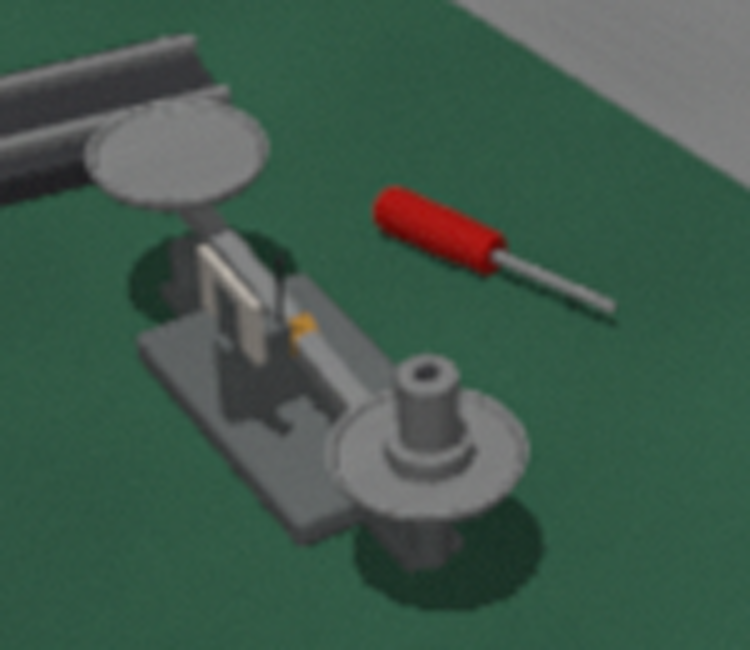

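The first bushing stands in the left pan, which has sunk. The second is under the gripper, with its bore at (284,252).

jog_arm:
  motion:
    - [0.8,[-0.003,0.01,0.002],[0,0,0]]
    - [0.8,[0,0.025,0],[0,0,0]]
    - [0.8,[0,0.02,0],[0,0,0]]
    - [0.8,[0,0.006,0],[0,0,0]]
    - [0.8,[0,0,0],[0,0,0]]
    - [0.1,[0,0,0],[0,0,0]]
    - [0.1,[0,0,0],[0,0,0]]
    - [0.1,[0,0,0],[0,0,0]]
    - [0.1,[0,0,0],[0,0,0]]
    - [0.1,[0,0,0],[0,0,0]]

```text
clock: 7.3
tcp_pos: [0.4189, 0.3195, 0.041]
orientation: [-1.558, 0.222, -0.225]
contact_force: [-1.0, -1.2, 7.6]
grip_width: 0.0269
```

jog_arm:
  motion:
    - [0.1,[0,-0.02,0],[0,0,0]]
    - [0.1,[0,-0.035,0],[0,0,0]]
    - [0.1,[0,-0.04,0],[0,0,0]]
    - [0.1,[0.01,-0.03,-0.017],[0,0,0]]
    - [0.1,[0.02,-0.005,-0.033],[0,0,0]]
    - [0.1,[0.02,0,-0.033],[0,0,0]]
    - [0.1,[0.02,0,-0.033],[0,0,0]]
    - [0.1,[0.02,0,-0.033],[0,0,0]]
    - [0.1,[0.02,0,-0.033],[0,0,0]]
    - [0.1,[0.02,0,-0.033],[0,0,0]]

```text
clock: 8.13
tcp_pos: [0.4825, 0.0743, 0.1703]
orientation: [-1.559, 0.223, -0.224]
contact_force: [1.0, -0.3, -1.1]
grip_width: 0.0269
```

jog_arm:
  motion:
    - [0.1,[0.02,0,-0.033],[0,0,0]]
    - [0.1,[0.02,0,-0.033],[0,0,0]]
    - [0.1,[0.02,0,-0.033],[0,0,0]]
    - [0.1,[0.02,0,-0.033],[0,0,0]]
    - [0.1,[0.018,0,-0.03],[0,0,0]]
    - [0.1,[0.013,0,-0.026],[0,0,0]]
    - [0.1,[0,0,0],[0,0,0]]
    - [0.1,[0,0,0],[0,0,0]]
    - [0.1,[0,0,0],[0,0,0]]

```text
clock: 8.88
tcp_pos: [0.536, -0.1348, 0.1697]
orientation: [-1.559, 0.224, -0.223]
contact_force: [0.4, -0.6, -0.8]
grip_width: 0.0268
```

```bash
python3 look.py wrist 7
```

```text
t 8.93 tcp [ 0.536  -0.1341  0.1697] F [ 0.28  0.18 -1.3 ] w 0.027
toolx [ 0.96  -0.279 -0.001] y [-0.     0.001 -1.   ] z [0.279 0.96  0.001] J [-0.07  0.38  0.26  1.94 -0.13  0.84  1.54]
```

View pics/wrist_7.png

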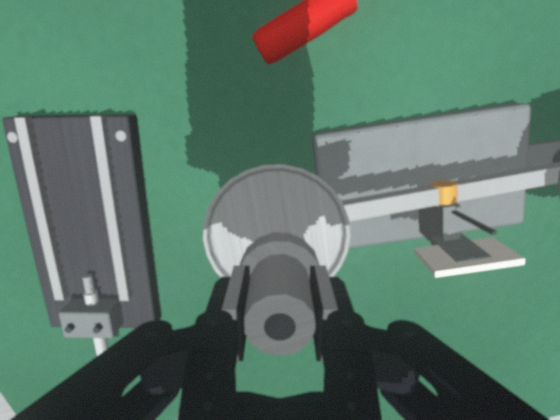

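```bash
python3 pan.py wrist_7.npz 195 160 300 235 0.091; python3 pan.py wrist_7.npz 195 160 335 195 0.091;python3 - <<'E'
from h import *
f=load("wrist_7.npz")
# pan rim: far-edge and left/right extremes
print(onplane(f,[(204,232),(350,232),(276,165)],.091).round(4))
# fixture rails (tops z=.028) inner? and plate corners z=.02
print("platecorners",onplane(f,[(5,118),(134,115),(159,318)],.02).round(4))
print("rail ends",onplane(f,[(21,119),(97,117),(58,299),(122,299)],.028).round(4))
print("tip end",onplane(f,[(88,277)],.027).round(4))
E
```

```text
(array([ 0.5361, -0.1374]), np.float64(0.0442), np.int64(122), 122)
(array([ 0.5378, -0.1371]), np.float64(0.0459), np.int64(105), 113)
[[ 0.521  -0.1791  0.091 ]
 [ 0.5462 -0.093   0.091 ]
 [ 0.4936 -0.1249  0.091 ]]
platecorners [[ 0.4119 -0.3181  0.02  ]
 [ 0.4394 -0.2209  0.02  ]
 [ 0.6105 -0.2712  0.02  ]]
rail ends [[ 0.4176 -0.3006  0.028 ]
 [ 0.4333 -0.2446  0.028 ]
 [ 0.5637 -0.3454  0.028 ]
 [ 0.5792 -0.2903  0.028 ]]
tip end [[ 0.5517 -0.3103  0.027 ]]
```

jog_arm:
  motion:
    - [0.1,[0,0.015,-0.002],[0,0,0]]
    - [0.1,[0,0.015,0],[0,0,0]]
    - [0.1,[0,0.007,0],[0,0,0]]
    - [0.1,[0,0.003,0],[0,0,0]]
    - [0.1,[0,0.002,0],[0,0,0]]
    - [0.1,[0,0.001,0],[0,0,0]]
    - [0.1,[0,0,0],[0,0,0]]
    - [0.1,[0,0,0],[0,0,0]]

```text
clock: 9.6
tcp_pos: [0.5362, -0.1374, 0.1273]
orientation: [-1.559, 0.223, -0.224]
contact_force: [1.3, -0.1, -0.8]
grip_width: 0.0268
```

jog_arm:
  motion:
    - [0.1,[0,0.001,0],[0,0,0]]
    - [0.1,[0,0.001,0],[0,0,0]]
    - [0.1,[0,0,0],[0,0,0]]
    - [0.1,[0,0,0],[0,0,0]]

```text
clock: 9.93
tcp_pos: [0.5357, -0.1375, 0.1248]
orientation: [-1.559, 0.224, -0.224]
contact_force: [-0.6, -0.1, -1.2]
grip_width: 0.0266
```

```bash
python3 look.py scene 8;python3 -c "
from h import *
f=load('scene_8.npz');crop(f,160,110,310,240,5,'pics/s8c.png')"
```

```text
t 9.98 tcp [ 0.5357 -0.1375  0.1248] F [-0.99  1.19 -1.68] w 0.0268
toolx [ 0.96  -0.281  0.   ] y [ 0.  0. -1.] z [0.281 0.96  0.   ] J [-0.05  0.44  0.24  1.97 -0.15  0.75  1.56]
```

View pics/s8c.png

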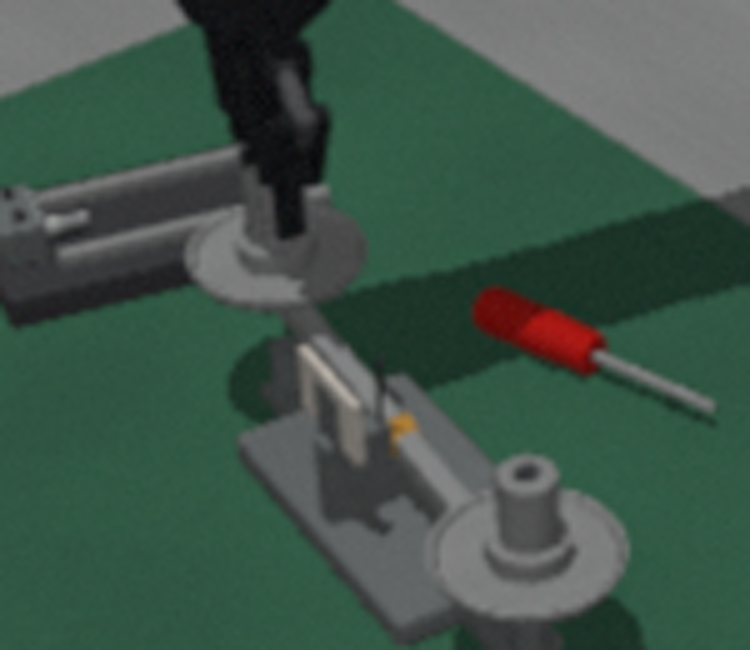

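Close to contact. I'll lower a little more and release.

jog_arm:
  motion:
    - [0.1,[0,0.001,0],[0,0,0]]
    - [0.1,[0,0.001,0],[0,0,0]]
    - [0.1,[0,0,0],[0,0,0]]
    - [0.1,[0,0,0],[0,0,0]]

```text
clock: 10.32
tcp_pos: [0.5359, -0.1375, 0.1229]
orientation: [-1.559, 0.223, -0.224]
contact_force: [-0.9, -0.2, -0.1]
grip_width: 0.0268
```

jog_arm:
  motion:
    - [0.4,[0,0,0],[0,0,0]]
    - [0.65,[0,0,0],[0,0,0]]
    - [0.65,[0,0,0],[0,0,0]]

```text
clock: 10.57
tcp_pos: [0.5357, -0.1374, 0.1228]
orientation: [-1.559, 0.223, -0.223]
contact_force: [0.3, 0.1, -0.5]
grip_width: 0.0553
```

```bash
python3 look.py wrist 9
```

```text
t 10.62 tcp [ 0.5358 -0.1374  0.1228] F [-0.31  0.16  0.29] w 0.0553
toolx [ 0.96  -0.281  0.   ] y [ 0.  0. -1.] z [0.281 0.96  0.   ] J [-0.05  0.44  0.24  1.97 -0.15  0.74  1.57]
```

View pics/wrist_9.png

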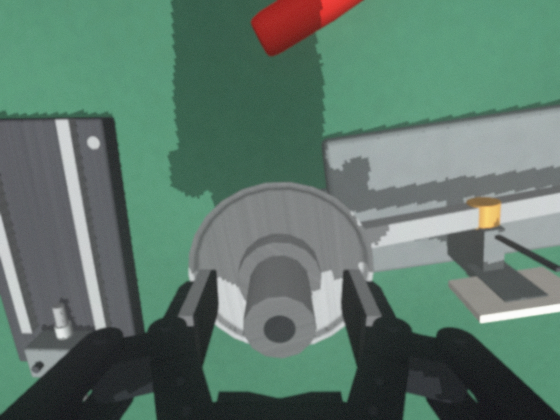

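Released and standing, with its bore at (279,330). I'll back off and let the beam settle for over 3 s.

jog_arm:
  motion:
    - [0.65,[0,-0.025,0],[0,0,0]]
    - [0.7,[0,-0.035,0],[0,0,0]]
    - [0.8,[0,-0.03,0],[0,0,0]]
    - [0.8,[0,0,0],[0,0,0]]
    - [0.8,[0,0,0],[0,0,0]]
    - [0.8,[0,0,0],[0,0,0]]
    - [0.8,[0,0,0],[0,0,0]]
    - [0.8,[0,0,0],[0,0,0]]
    - [0.8,[0,0,0],[0,0,0]]
    - [0.8,[0,0,0],[0,0,0]]

```text
clock: 11.45
tcp_pos: [0.5354, -0.1374, 0.212]
orientation: [-1.559, 0.225, -0.222]
contact_force: [0.6, -0.3, -1.9]
grip_width: 0.068
```

jog_arm:
  motion:
    - [0.8,[0,0,0],[0,0,0]]
    - [0.8,[0,0,0],[0,0,0]]
    - [0.8,[0,0,0],[0,0,0]]
    - [0.8,[0,0,0],[0,0,0]]
    - [0.8,[0,0,0],[0,0,0]]
    - [0.8,[0,0,0],[0,0,0]]
    - [0.8,[0,0,0],[0,0,0]]
    - [0.8,[0,0,0],[0,0,0]]
    - [0.8,[0,0,0],[0,0,0]]
    - [0.8,[0,0,0],[0,0,0]]

```text
clock: 12.28
tcp_pos: [0.5357, -0.1374, 0.2128]
orientation: [-1.559, 0.223, -0.223]
contact_force: [0.1, -1.4, 1.1]
grip_width: 0.0682
```

jog_arm:
  motion:
    - [0.8,[0,0,0],[0,0,0]]
    - [0.8,[0,0,0],[0,0,0]]
    - [0.8,[0,0,0],[0,0,0]]
    - [0.8,[0,0,0],[0,0,0]]
    - [0.8,[0,0,0],[0,0,0]]
    - [0.8,[0,0,0],[0,0,0]]
    - [0.8,[0,0,0],[0,0,0]]
    - [0.8,[0,0,0],[0,0,0]]
    - [0.8,[0,0,0],[0,0,0]]
    - [0.8,[0,0,0],[0,0,0]]

```text
clock: 13.12
tcp_pos: [0.5357, -0.1374, 0.2128]
orientation: [-1.559, 0.223, -0.223]
contact_force: [0.2, 0.1, -0.2]
grip_width: 0.0684
```

jog_arm:
  motion:
    - [0.8,[0,0,0],[0,0,0]]
    - [0.8,[0,0,0],[0,0,0]]
    - [0.8,[0,0,0],[0,0,0]]
    - [0.8,[0,0,0],[0,0,0]]
    - [0.8,[0,0,0],[0,0,0]]
    - [0.8,[0,0,0],[0,0,0]]
    - [0.8,[0,0,0],[0,0,0]]
    - [0.8,[0,0,0],[0,0,0]]
    - [0.8,[0,0,0],[0,0,0]]
    - [0.8,[0,0,0],[0,0,0]]

```text
clock: 13.95
tcp_pos: [0.5357, -0.1374, 0.2128]
orientation: [-1.559, 0.224, -0.224]
contact_force: [0.1, -0.4, -0.3]
grip_width: 0.0684
```

```bash
python3 look.py scene 10;python3 look.py wrist 10; python3 look.py top 10; python3 -c "
from h import *
f=load('scene_10.npz');crop(f,160,110,310,240,5,'pics/s10c.png')
C=cloud(f);
for x0,y0,x1,y1 in ((245,205,286,236),(200,150,234,182)):
    q=C[y0:y1,x0:x1,2];q=q[(q>.055)&(q<.095)];print(len(q),np.percentile(q,[20,50,80]).round(4))
f=load('top_10.npz');C=cloud(f)
q=C[176:208,247:278,2];q=q[(q>.055)&(q<.095)];print('topL',len(q),np.percentile(q,[20,50,80]).round(4))
"
```

```text
t 14.0 tcp [ 0.5357 -0.1374  0.2128] F [ 0.2  -0.03  0.97] w 0.0683
toolx [ 0.96  -0.281 -0.   ] y [ 0.  0. -1.] z [0.281 0.96  0.   ] J [-0.08  0.32  0.27  1.9  -0.11  0.93  1.53]
t 14.05 tcp [ 0.5357 -0.1375  0.2128] F [-0.44  0.31 -0.19] w 0.0684
toolx [ 0.96  -0.281 -0.   ] y [-0.  0. -1.] z [0.281 0.96  0.   ] J [-0.08  0.32  0.27  1.9  -0.11  0.93  1.53]
t 14.1 tcp [ 0.5357 -0.1374  0.2128] F [ 0.44 -0.35  0.94] w 0.0681
toolx [ 0.96  -0.281 -0.   ] y [-0.  0. -1.] z [0.281 0.96  0.   ] J [-0.08  0.32  0.27  1.9  -0.11  0.93  1.53]
814 [0.0621 0.0643 0.07  ]
543 [0.084  0.0869 0.0894]
topL 790 [0.0619 0.064  0.0669]
```

View pics/s10c.png

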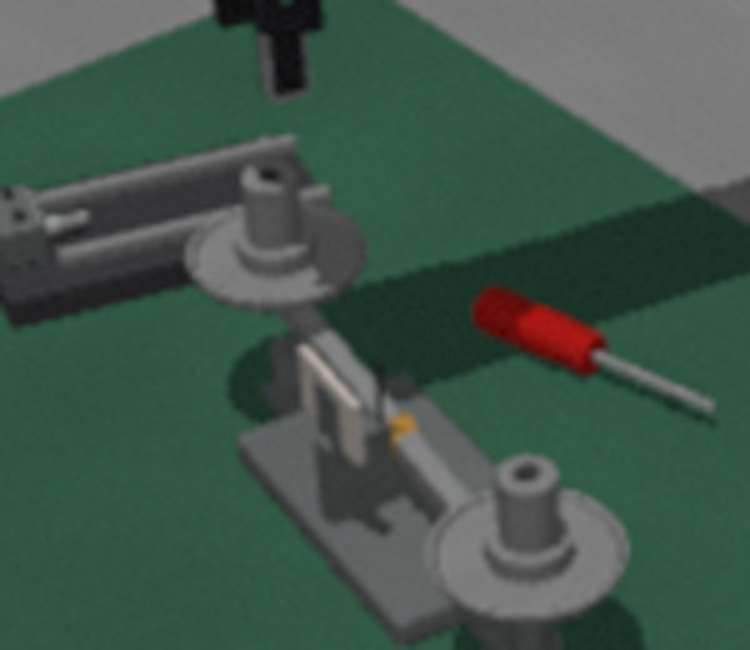

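View pics/wrist_10.png

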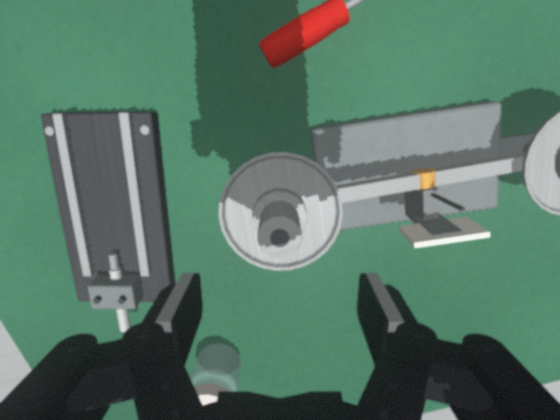

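Settled: the left pan floor reads about 64 mm (down) and the right one 87 mm (up). So the left bushing, first taken from the far place, is the heavier. I'll fetch it.

jog_arm:
  motion:
    - [0.8,[-0.003,0,0.02],[0,0,0]]
    - [0.8,[-0.006,0,0.038],[0,0,0]]
    - [0.8,[-0.006,0,0.038],[0,0,0]]
    - [0.8,[-0.006,0,0.038],[0,0,0]]
    - [0.8,[-0.006,0,0.038],[0,0,0]]
    - [0.8,[-0.006,0.01,0.038],[0,0,0]]
    - [0.8,[-0.004,0.03,0.028],[0,0,0]]
    - [0.8,[0,0.02,0],[0,0,0]]
    - [0.8,[0,0,0],[0,0,0]]
    - [0.8,[0,0,0],[0,0,0]]

```text
clock: 14.93
tcp_pos: [0.5664, 0.1006, 0.1521]
orientation: [-1.561, 0.225, -0.222]
contact_force: [0.0, 0.5, 0.1]
grip_width: 0.0684
```

```bash
python3 look.py wrist 11; python3 - <<'E'
from h import *
from bench import r
f=load("wrist_11.npz");C=cloud(f);m=(C[...,2]>.105)&(C[...,2]<.115);m[:, :230]=0;m[:,330:]=0
m=cv2.morphologyEx(m.astype(np.uint8),cv2.MORPH_OPEN,np.ones((3,3)))>0
v,u=np.nonzero(m);c=onplane(f,[(u.mean(),v.mean())],.111)[0];print(m.sum(),u.mean(),v.mean(),c.round(4))
print(shift(r.get_obs(),(.567,.1018,.100)).round(4))
E
```

```text
t 14.98 tcp [0.5673 0.0999 0.1534] F [-0.5   0.18  0.58] w 0.0682
toolx [ 0.959 -0.283  0.   ] y [ 0.    -0.001 -1.   ] z [ 0.283  0.959 -0.001] J [-0.42  0.43  0.17  1.89 -0.1   0.83  1.09]
2120 281.82264150943394 261.5971698113208 [0.5662 0.1014 0.111 ]
[-0.0009  0.0534  0.0017]
```

View pics/wrist_11.png

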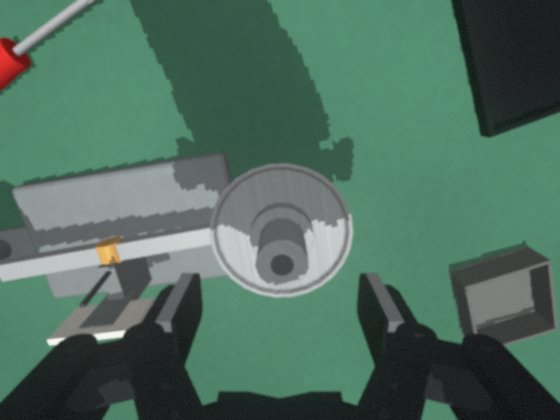

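jog_arm:
  motion:
    - [0.8,[-0.001,0.015,0.001],[0,0,0]]
    - [0.8,[0,0.02,0],[0,0,0]]
    - [0.8,[0,0.012,0],[0,0,0]]
    - [0.8,[0,0.005,0],[0,0,0]]
    - [0.8,[0,0,0],[0,0,0]]
    - [0.8,[0,0,0],[0,0,0]]

```text
clock: 15.48
tcp_pos: [0.567, 0.102, 0.1016]
orientation: [-1.559, 0.224, -0.225]
contact_force: [0.8, -0.7, 0.7]
grip_width: 0.0682
```

jog_arm:
  motion:
    - [0.5,[0,0,0],[0,0,0]]
    - [0.4,[0,0,0],[0,0,0]]
    - [0.1,[0,0,0],[0,0,0]]
    - [0.1,[0,0,0],[0,0,0]]
    - [0.1,[0,0,0],[0,0,0]]
    - [0.1,[0,0,0],[0,0,0]]
  force: 40

```text
clock: 15.98
tcp_pos: [0.5668, 0.1026, 0.1016]
orientation: [-1.559, 0.223, -0.224]
contact_force: [-1.7, -0.2, 6.3]
grip_width: 0.0269
```

jog_arm:
  motion:
    - [0.1,[0,-0.008,0],[0,0,0]]
    - [0.1,[0,-0.012,0],[0,0,0]]
    - [0.1,[0,-0.016,0],[0,0,0]]
    - [0.1,[0,-0.02,0],[0,0,0]]
    - [0.1,[0,-0.025,0],[0,0,0]]
    - [0.1,[0,-0.02,0],[0,0,0]]
    - [0.1,[0,0,0],[0,0,0]]
    - [0.1,[0,0,0],[0,0,0]]

```text
clock: 16.65
tcp_pos: [0.5669, 0.1028, 0.2032]
orientation: [-1.558, 0.221, -0.225]
contact_force: [0.3, 0.3, -3.2]
grip_width: 0.0266
```

```bash
python3 look.py scene 12; python3 -c "
from h import *
f=load('scene_12.npz');crop(f,140,110,290,240,5,'pics/s12c.png')
f=load('wrist_10.npz');crop(f,20,90,190,340,3,'pics/w10f.png')
"
```

```text
t 16.7 tcp [0.566  0.1026 0.2018] F [-0.14 -0.83 -3.19] w 0.0269
toolx [ 0.96  -0.281 -0.   ] y [-0.  0. -1.] z [0.281 0.96  0.   ] J [-0.43  0.37  0.18  1.86 -0.08  0.92  1.07]
```

View pics/s12c.png

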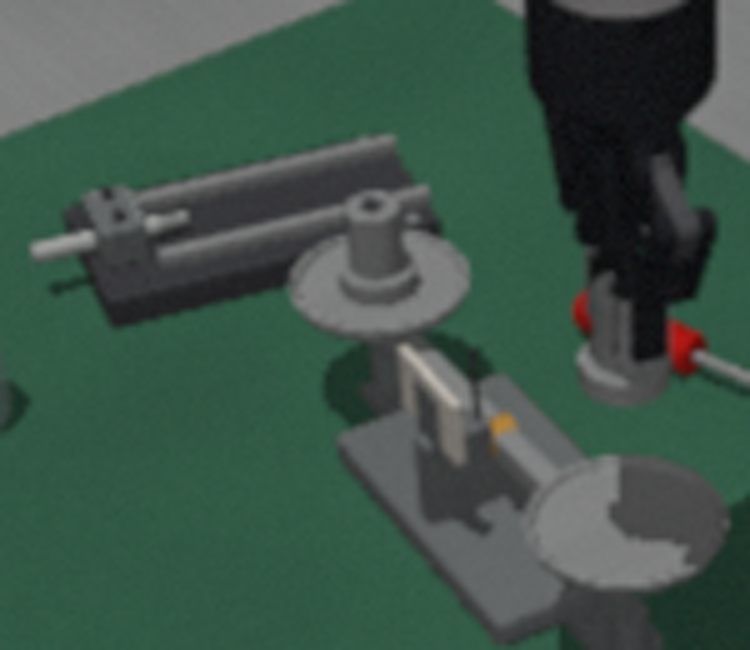

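View pics/w10f.png

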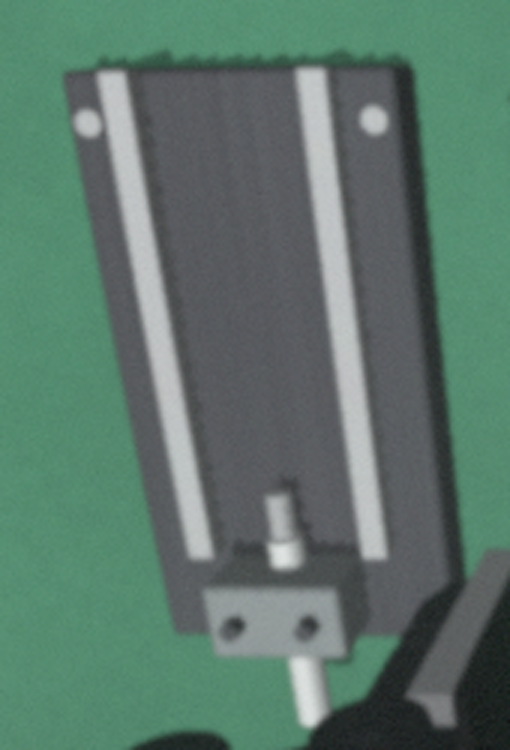

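Lighter bushing still upright on the right pan, heavy one held. Localising the fixture from the rails in the wrist view: ends at (57,113), (124,113), (87,277) and (145,277).

```bash
python3 - <<'E'
from h import *
from bench import r
f=load("wrist_10.npz")
P=onplane(f,[(57.3,113.3),(123.7,112.7),(87,276.7),(144.7,276.7)],.028)[:,:2];print(P.round(4))
a=(P[0]+P[1])/2;b=(P[2]+P[3])/2;d=b-a;L=np.linalg.norm(d);d/=L
print("start",a.round(4),"end",b.round(4),"len",L.round(4),"yaw",np.degrees(np.arctan2(d[1],d[0])).round(2),"width",np.linalg.norm(P[0]-P[1]).round(4),np.linalg.norm(P[2]-P[3]).round(4))
w=P[1]-P[0];print("yaw from cross",np.degrees(np.arctan2(w[1],w[0])).round(2)-90)
o=(a+b)/2+d*0.0175;print("origin",o.round(4))
T=onplane(f,[(113,254.3)],.030)[0,:2];print("tip",T.round(4),"along",((T-o)@d).round(4))
cs=o-0.055*d;print("chan -55",cs.round(4))
ob=r.get_obs();print("shift",shift(ob,(*cs,.2)).round(4))
E
```

```text
[[ 0.416  -0.3007]
 [ 0.4325 -0.2453]
 [ 0.5658 -0.3453]
 [ 0.5817 -0.2895]]
start [ 0.4243 -0.273 ] end [ 0.5738 -0.3174] len 0.156 yaw -16.53 width 0.0579 0.058
yaw from cross -16.519999999999996
origin [ 0.5158 -0.3002]
tip [ 0.5502 -0.3083] along 0.0353
chan -55 [ 0.4631 -0.2845]
shift [ 0.0099  0.0017 -0.4005]
```

jog_arm:
  motion:
    - [0.1,[0.001,0,-0.02],[0,0,0]]
    - [0.1,[0.001,0,-0.038],[0,0,0]]
    - [0.1,[0.001,0,-0.04],[0,0,0]]
    - [0.1,[0.001,0,-0.04],[0,0,0]]
    - [0.1,[0.001,0,-0.04],[0,0,0]]
    - [0.1,[0.001,0,-0.04],[0,0,0]]
    - [0.1,[0.001,0,-0.04],[0,0,0]]
    - [0.1,[0.001,0,-0.04],[0,0,0]]
    - [0.1,[0.001,0,-0.04],[0,0,0]]
    - [0.1,[0.001,0,-0.035],[0,0,0]]

```text
clock: 17.53
tcp_pos: [0.4689, -0.2603, 0.2004]
orientation: [-1.559, 0.227, -0.222]
contact_force: [0.1, -0.3, -2.0]
grip_width: 0.0269
```

jog_arm:
  motion:
    - [0.1,[0,0.01,-0.026],[0,0,0]]
    - [0.1,[0,0.03,0],[0,0,0]]
    - [0.1,[0,0.03,0],[0,0,0]]
    - [0.1,[0,0.01,0],[0,0,0]]
    - [0.1,[0,0,0],[0,0,0]]
    - [0.1,[0,0,0],[0,0,0]]

```text
clock: 18.03
tcp_pos: [0.4636, -0.2826, 0.1213]
orientation: [-1.559, 0.225, -0.221]
contact_force: [-0.1, 0.8, -1.5]
grip_width: 0.0269
```

```bash
python3 look.py wrist 13; python3 - <<'E'
from h import *
from bench import r
ob=r.get_obs();print("shift",shift(ob,(.4650,-.2852,.0586)).round(4))
E
```

```text
t 18.08 tcp [ 0.4645 -0.2831  0.1224] F [ 0.85 -0.44 -2.  ] w 0.0267
toolx [ 0.96 -0.28  0.  ] y [ 0. -0. -1.] z [ 0.28  0.96 -0.  ] J [ 0.19  0.44  0.3   2.   -0.19  0.73  1.9 ]
shift [ 0.0011  0.0638 -0.0019]
```

View pics/wrist_13.png

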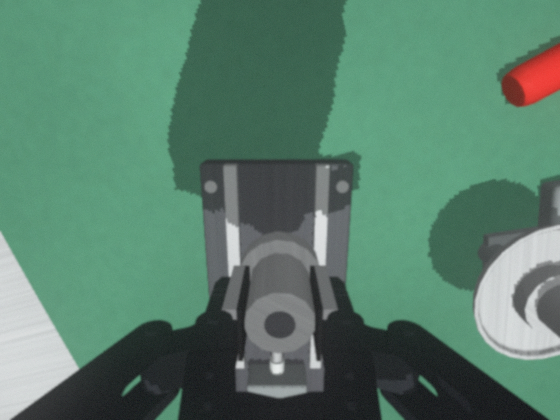

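Aligned: the rails at columns 231 and 322 bracket the held bushing. Descending.

jog_arm:
  motion:
    - [0.1,[0.001,0.015,-0.002],[0,0,0]]
    - [0.1,[0,0.02,0],[0,0,0]]
    - [0.1,[0,0.015,0],[0,0,0]]
    - [0.1,[0,0.006,0],[0,0,0]]
    - [0.1,[0,0.003,0],[0,0,0]]
    - [0.1,[0,0,0],[0,0,0]]
    - [0.1,[0,0,0],[0,0,0]]
    - [0.1,[0,0,0],[0,0,0]]

```text
clock: 18.75
tcp_pos: [0.4652, -0.2857, 0.064]
orientation: [-1.56, 0.222, -0.225]
contact_force: [-0.6, 0.3, -3.0]
grip_width: 0.0267
```

jog_arm:
  motion:
    - [0.1,[0,0.001,0],[0,0,0]]
    - [0.1,[0,0,0],[0,0,0]]
    - [0.1,[0,0.001,0],[0,0,0]]
    - [0.1,[0,0,0],[0,0,0]]
    - [0.1,[0,0,0],[0,0,0]]

```text
clock: 19.17
tcp_pos: [0.4643, -0.2853, 0.0608]
orientation: [-1.559, 0.224, -0.223]
contact_force: [0.9, 0.6, -1.6]
grip_width: 0.0266
```

jog_arm:
  motion:
    - [0.1,[0,0.001,0],[0,0,0]]
    - [0.1,[0,0,0],[0,0,0]]
    - [0.1,[0,0.001,0],[0,0,0]]
    - [0.1,[0,0,0],[0,0,0]]
    - [0.1,[0,0,0],[0,0,0]]

```text
clock: 19.58
tcp_pos: [0.4643, -0.2853, 0.0587]
orientation: [-1.559, 0.224, -0.223]
contact_force: [-0.4, 0.2, -1.9]
grip_width: 0.0266
```

```bash
python3 look.py wrist 14
```

```text
t 19.63 tcp [ 0.4643 -0.2854  0.0587] F [-1.16  0.22 -2.88] w 0.0268
toolx [ 0.96  -0.281 -0.   ] y [-0.  0. -1.] z [0.281 0.96  0.   ] J [ 0.23  0.54  0.26  2.02 -0.24  0.6   1.94]
```

View pics/wrist_14.png

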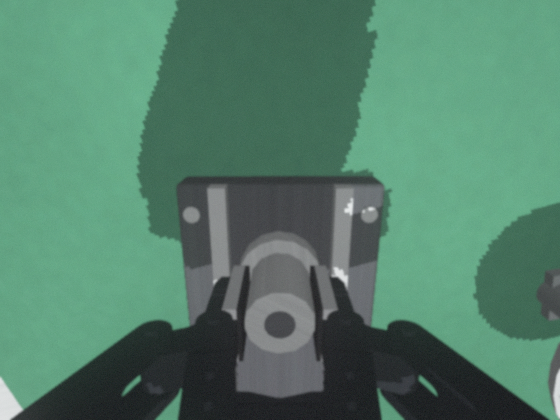

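jog_arm:
  motion:
    - [0.1,[0,0.001,0],[0,0,0]]
    - [0.1,[0,0,0],[0,0,0]]
    - [0.1,[0,0,0],[0,0,0]]

```text
clock: 19.88
tcp_pos: [0.4643, -0.2853, 0.0586]
orientation: [-1.559, 0.223, -0.224]
contact_force: [-2.7, 3.0, 8.5]
grip_width: 0.0269
```

jog_arm:
  motion:
    - [0.1,[0,0.001,0],[0,0,0]]
    - [0.1,[0,0,0],[0,0,0]]
    - [0.1,[0,0,0],[0,0,0]]

```text
clock: 20.13
tcp_pos: [0.4644, -0.2854, 0.0586]
orientation: [-1.558, 0.223, -0.224]
contact_force: [-6.0, 4.7, 18.3]
grip_width: 0.027
```

Touchdown at TCP z = 58.7 mm. I'll relieve the press, open to let it seat, then regrip.

jog_arm:
  motion:
    - [0.1,[0,-0.0018,0],[0,0,0]]
    - [0.1,[0,0,0],[0,0,0]]
    - [0.5,[0,0,0],[0,0,0]]
    - [0.5,[0,0,0],[0,0,0]]
    - [0.5,[0,0,0],[0,0,0]]
    - [0.1,[0,0,0],[0,0,0]]
    - [0.1,[0,0,0],[0,0,0]]
    - [0.1,[0,0,0],[0,0,0]]
    - [0.1,[0,0,0],[0,0,0]]
  force: 30

```text
clock: 20.88
tcp_pos: [0.4644, -0.2855, 0.0586]
orientation: [-1.559, 0.223, -0.224]
contact_force: [-0.7, -1.1, 0.6]
grip_width: 0.0272
```

```bash
python3 look.py wrist 15; python3 -c "
from h import *
from bench import r
d=np.array([.9587,-.2844]);print((r.get_obs()['tcp_pos'][:2]-[.5158,-.3002])@d)"
```

```text
t 20.93 tcp [ 0.4644 -0.2854  0.0586] F [ 0.51 -0.08  1.54] w 0.0272
toolx [ 0.96  -0.281  0.   ] y [ 0. -0. -1.] z [ 0.281  0.96  -0.   ] J [ 0.23  0.54  0.26  2.02 -0.24  0.6   1.94]
-0.05348649543554484
```

View pics/wrist_15.png

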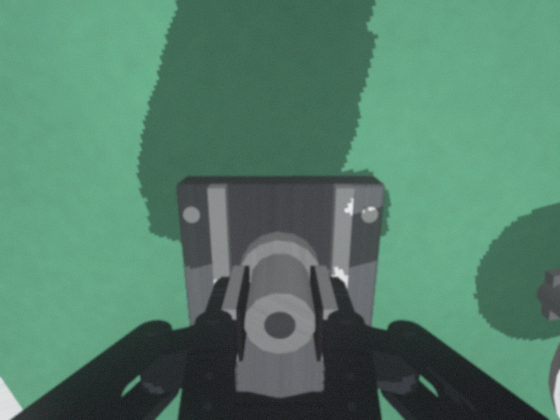

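jog_arm:
  motion:
    - [0.1,[0.004,0,0],[0,0,0]]
    - [0.1,[0.006,0,0],[0,0,0]]
    - [0.1,[0.006,0,0],[0,0,0]]
    - [0.1,[0.006,0,0],[0,0,0]]
    - [0.1,[0.006,0,0],[0,0,0]]
    - [0.1,[0.006,0,0],[0,0,0]]
    - [0.1,[0.006,0,0],[0,0,0]]
    - [0.1,[0.004,0,0],[0,0,0]]
    - [0.1,[0.002,0,0],[0,0,0]]
    - [0.1,[0.001,0,0],[0,0,0]]

```text
clock: 21.77
tcp_pos: [0.508, -0.2983, 0.0587]
orientation: [-1.558, 0.226, -0.221]
contact_force: [-6.8, 2.5, 11.1]
grip_width: 0.0273
```

jog_arm:
  motion:
    - [0.1,[0,0,0],[0,0,0]]
    - [0.1,[0,0,0],[0,0,0]]
    - [0.1,[0,0,0],[0,0,0]]

```text
clock: 22.02
tcp_pos: [0.5079, -0.2983, 0.0587]
orientation: [-1.558, 0.226, -0.222]
contact_force: [-4.2, 0.6, 7.7]
grip_width: 0.0273
```

```bash
cat > fx.py <<'E'
from h import *
from bench import r
o=r.get_obs();d=np.array([.9587,-.2844]);n=np.array([.2844,.9587])
p=o['tcp_pos'][:2]-[.5158,-.3002];F=o['contact_force']
print("t",round(o['clock'],2),"x",(p@d*1000).round(2),"y",(p@n*1000).round(2),"z",o['tcp_pos'][2].round(4),"Fx",(F[:2]@d).round(2),"Fy",(F[:2]@n).round(2),"Fz",F[2].round(2),"w",o["grip_width"].round(4))
E
python3 fx.py; python3 look.py scene 16; python3 -c "
from h import *
f=load('scene_16.npz');crop(f,130,110,280,220,5,'pics/s16c.png')"
```

```text
t 22.07 tcp [ 0.5079 -0.2983  0.0587] F [-5.09  2.16  6.55] w 0.0273
toolx [ 0.96  -0.281 -0.003] y [-0.003  0.001 -1.   ] z [0.281 0.96  0.   ] J [ 0.23  0.6   0.26  1.92 -0.24  0.66  1.92]Traceback (most recent call last):
  File "fx.py", line 5, in <module>
    print("t",round(o['clock'],2),"x",(p@d*1000).round(2),"y",(p@n*1000).round(2),"z",o['tcp_pos'][2].round(4),"Fx",(F[:2]@d).round(2),"Fy",(F[:2]@n).round(2),"Fz",F[2].round(2),"w",o["grip_width"].round(4))
                                                                                                                                                                                      ^^^^^^^^^^^^^^^^^^^^^
AttributeError: 'float' object has no attribute 'round'
```

View pics/s16c.png

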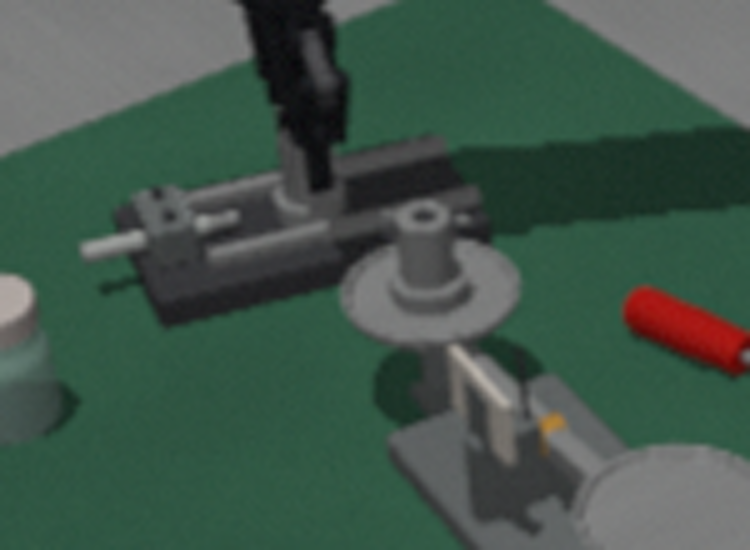

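Still a gap to the tip (tip end at (238,215), flange edge at (275,205)). The side force is drag from 7 N of down-press, so I'll ease up.

jog_arm:
  motion:
    - [0.1,[0,-0.0009,0],[0,0,0]]
    - [0.1,[0.002,0,0],[0,0,0]]
    - [0.1,[0.002,0,0],[0,0,0]]
    - [0.1,[0.002,0,0],[0,0,0]]
    - [0.1,[0.002,0,0],[0,0,0]]
    - [0.1,[0,0,0],[0,0,0]]
    - [0.1,[0,0,0],[0,0,0]]

```text
clock: 22.65
tcp_pos: [0.5173, -0.3008, 0.0593]
orientation: [-1.559, 0.223, -0.223]
contact_force: [0.4, -0.0, -1.7]
grip_width: 0.0273
```

```bash
sed -i 's/o\["grip_width"\].round(4)/round(o["grip_width"],4)/' fx.py; python3 fx.py
```

```text
t 22.65 x 1.58 y -0.12 z 0.0593 Fx 0.36 Fy 0.06 Fz -1.74 w 0.0273
```

jog_arm:
  motion:
    - [0.1,[0.001,0.0005,0],[0,0,0]]
    - [0.1,[0.001,0,0],[0,0,0]]
    - [0.1,[0.001,0,0],[0,0,0]]
    - [0.1,[0.001,0,0],[0,0,0]]
    - [0.1,[0.001,0,0],[0,0,0]]
    - [0.1,[0,0,0],[0,0,0]]
    - [0.1,[0,0,0],[0,0,0]]

```text
clock: 23.23
tcp_pos: [0.522, -0.3022, 0.059]
orientation: [-1.559, 0.223, -0.223]
contact_force: [-0.7, 0.1, -3.5]
grip_width: 0.0272
```

```bash
python3 fx.py; python3 look.py wrist 17
```

```text
t 23.23 x 6.51 y -0.14 z 0.059 Fx -0.75 Fy -0.11 Fz -3.54 w 0.0272
t 23.28 tcp [ 0.5219 -0.3022  0.059 ] F [-0.19 -0.06 -3.09] w 0.0274
toolx [ 0.96  -0.281 -0.   ] y [-0.  0. -1.] z [0.281 0.96  0.   ] J [ 0.22  0.61  0.26  1.88 -0.24  0.68  1.92]
```

View pics/wrist_17.png

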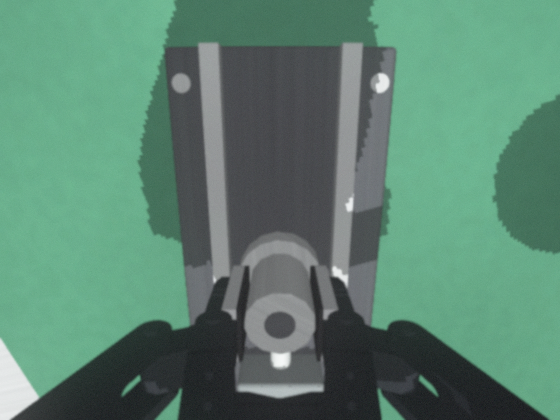

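jog_arm:
  motion:
    - [0.1,[0,0.0004,0],[0,0,0]]
    - [0.1,[0.0005,0,0],[0,0,0]]
    - [0.1,[0.0005,0,0],[0,0,0]]
    - [0.1,[0.0005,0,0],[0,0,0]]
    - [0.1,[0.0005,0,0],[0,0,0]]
    - [0.1,[0.0005,0,0],[0,0,0]]
    - [0.1,[0.0005,0,0],[0,0,0]]
    - [0.1,[0,0,0],[0,0,0]]
    - [0.1,[0,0,0],[0,0,0]]

```text
clock: 24.03
tcp_pos: [0.5248, -0.3032, 0.0587]
orientation: [-1.559, 0.223, -0.224]
contact_force: [-2.7, -0.5, 1.0]
grip_width: 0.027
```

```bash
python3 fx.py
```

```text
t 24.03 x 9.47 y -0.28 z 0.0587 Fx -2.47 Fy -1.26 Fz 0.96 w 0.027
```

jog_arm:
  motion:
    - [0.1,[0,-0.0001,0],[0,0,0]]
    - [0.1,[0.0005,0,0],[0,0,0]]
    - [0.1,[0.0005,0,0],[0,0,0]]
    - [0.1,[0.0005,0,0],[0,0,0]]
    - [0.1,[0.0005,0,0],[0,0,0]]
    - [0.1,[0,0,0],[0,0,0]]

```text
clock: 24.53
tcp_pos: [0.5269, -0.3036, 0.0587]
orientation: [-1.559, 0.223, -0.224]
contact_force: [-1.7, 0.3, 0.1]
grip_width: 0.0275
```

```bash
cat > favg.py <<'E'
from h import *
from bench import r
d=np.array([.9587,-.2844,0]);n=np.array([.2844,.9587,0]);L=[]
for i in range(6):
    o=r.get_obs();p=o['tcp_pos']-[.5158,-.3002,0];F=np.array(o['contact_force']);L.append([p@d*1000,p@n*1000,p[2]*1000,F@d,F@n,F[2]])
    if i<5:r.grab_frame("wrist")
print(round(o["clock"],2),"x y z",np.mean(L,0)[:3].round(2),"F",np.mean(L,0)[3:].round(2),"sd",np.std(L,0)[3:].round(2))
E
python3 favg.py
```

```text
24.78 x y z [11.64 -0.1  58.68] F [-0.89  0.11 -0.2 ] sd [0.58 0.47 0.42]
```

jog_arm:
  motion:
    - [0.1,[0.0005,0,0],[0,0,0]]
    - [0.1,[0.0005,0,0],[0,0,0]]
    - [0.1,[0.0005,0,0],[0,0,0]]
    - [0.1,[0.0005,0,0],[0,0,0]]
    - [0.1,[0,0,0],[0,0,0]]

```text
clock: 25.2
tcp_pos: [0.5288, -0.3042, 0.0587]
orientation: [-1.559, 0.223, -0.224]
contact_force: [-1.3, 1.5, -0.9]
grip_width: 0.0268
```

```bash
python3 favg.py
```

```text
25.45 x y z [13.59 -0.14 58.68] F [-0.54 -0.01 -0.94] sd [0.69 0.55 0.2 ]
```

jog_arm:
  motion:
    - [0.1,[0.0005,0,0],[0,0,0]]
    - [0.1,[0.0005,0,0],[0,0,0]]
    - [0.1,[0.0005,0,0],[0,0,0]]
    - [0.1,[0,0,0],[0,0,0]]

```text
clock: 25.78
tcp_pos: [0.5296, -0.3045, 0.0587]
orientation: [-1.559, 0.224, -0.223]
contact_force: [-3.8, 0.6, 2.6]
grip_width: 0.0267
```

```bash
python3 favg.py
```

```text
26.03 x y z [14.47 -0.17 58.7 ] F [-4.    0.04  3.04] sd [0.44 0.46 0.73]
```

Contact begins around x ≈ 13.8 mm, with push force rising. I'll ease the down-press slightly and push a bit more in small steps.

jog_arm:
  motion:
    - [0.1,[0,-0.0003,0],[0,0,0]]
    - [0.1,[0.0003,0,0],[0,0,0]]
    - [0.1,[0.0003,0,0],[0,0,0]]
    - [0.1,[0,0,0],[0,0,0]]

```text
clock: 26.37
tcp_pos: [0.5302, -0.3046, 0.0588]
orientation: [-1.559, 0.224, -0.223]
contact_force: [-4.3, 1.0, 1.1]
grip_width: 0.0271
```

```bash
python3 favg.py
```

```text
26.62 x y z [15.13 -0.15 58.76] F [-4.19 -0.03  0.45] sd [0.3  0.4  0.45]
```

jog_arm:
  motion:
    - [0.1,[0.0003,0,0],[0,0,0]]
    - [0.1,[0.0002,0,0],[0,0,0]]
    - [0.1,[0,0,0],[0,0,0]]
    - [0.1,[0,0,0],[0,0,0]]

```text
clock: 26.95
tcp_pos: [0.5306, -0.3047, 0.0588]
orientation: [-1.559, 0.224, -0.223]
contact_force: [-5.5, 1.9, 1.3]
grip_width: 0.0274
```

```bash
python3 favg.py
```

```text
27.2 x y z [15.47 -0.14 58.78] F [-5.5  -0.16  0.48] sd [0.37 0.47 0.52]
```

About 5.5 N total including roughly 0.7 N drag. Holding for 1 s.

jog_arm:
  motion:
    - [0.1,[0,0,0],[0,0,0]]
    - [0.1,[0,0,0],[0,0,0]]
    - [0.1,[0,0,0],[0,0,0]]
    - [0.1,[0,0,0],[0,0,0]]
    - [0.1,[0,0,0],[0,0,0]]
    - [0.1,[0,0,0],[0,0,0]]
    - [0.1,[0,0,0],[0,0,0]]
    - [0.1,[0,0,0],[0,0,0]]

```text
clock: 27.87
tcp_pos: [0.5306, -0.3047, 0.0588]
orientation: [-1.559, 0.224, -0.223]
contact_force: [-4.7, 1.9, 0.5]
grip_width: 0.0266
```

```bash
python3 favg.py; python3 look.py wrist 18
```

```text
28.12 x y z [15.46 -0.15 58.78] F [-5.16 -0.07  0.35] sd [0.31 0.72 0.54]
t 28.17 tcp [ 0.5306 -0.3047  0.0588] F [-5.03  1.44 -0.31] w 0.0268
toolx [ 0.96  -0.281 -0.001] y [-0.001  0.    -1.   ] z [0.281 0.96  0.   ] J [ 0.22  0.62  0.27  1.86 -0.24  0.69  1.92]
```

View pics/wrist_18.png

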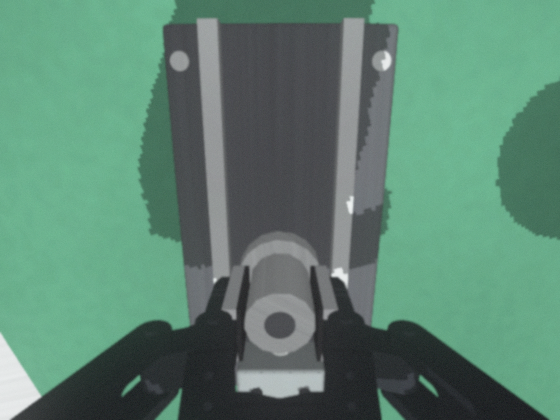

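The hold is steady at about 5 N. Letting go.

jog_arm:
  motion:
    - [0.45,[0,0,0],[0,0,0]]
    - [0.6,[0,0,0],[0,0,0]]
    - [0.6,[0,0,0],[0,0,0]]
    - [0.6,[0,0,0],[0,0,0]]

```text
clock: 28.5
tcp_pos: [0.5323, -0.3052, 0.0595]
orientation: [-1.56, 0.221, -0.225]
contact_force: [-0.4, -0.6, 0.2]
grip_width: 0.0517
```

```bash
python3 fx.py; python3 look.py wrist 19
```

```text
t 28.5 x 17.25 y -0.07 z 0.0595 Fx -0.17 Fy -0.72 Fz 0.16 w 0.0517
t 28.55 tcp [ 0.5321 -0.3051  0.0594] F [-0.36 -0.02  0.27] w 0.051
toolx [ 0.96  -0.281  0.002] y [ 0.002 -0.001 -1.   ] z [ 0.281  0.96  -0.   ] J [ 0.22  0.62  0.27  1.86 -0.24  0.69  1.92]
```

View pics/wrist_19.png

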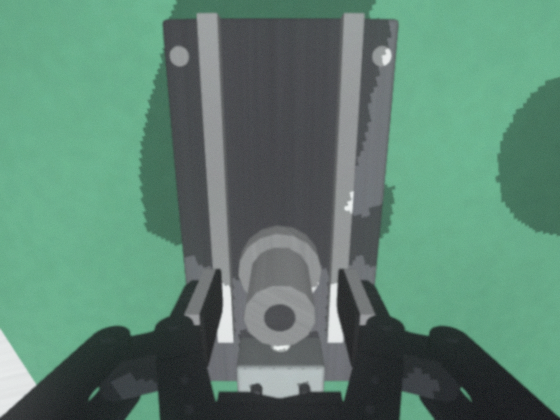

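Released and upright, with its bore at (279,318). Retreating straight up, then clear.

jog_arm:
  motion:
    - [0.65,[0,-0.015,0],[0,0,0]]
    - [0.65,[0,-0.03,0],[0,0,0]]
    - [0.7,[0,-0.04,0],[0,0,0]]
    - [0.7,[0,-0.04,0],[0,0,0]]
    - [0.7,[-0.02,-0.03,0],[0,0,0]]
    - [0.7,[-0.02,0,0],[0,0,0]]
    - [0.7,[0,0,0],[0,0,0]]
    - [0.7,[0,0,0],[0,0,0]]
    - [0.7,[0,0,0],[0,0,0]]

```text
clock: 29.3
tcp_pos: [0.4932, -0.2935, 0.2138]
orientation: [-1.559, 0.223, -0.223]
contact_force: [0.0, -0.3, 0.3]
grip_width: 0.0599
```

```bash
python3 look.py wrist 20; python3 look.py scene 20;python3 look.py top 20; python3 -c "
from h import *
f=load('scene_20.npz');crop(f,100,110,260,230,5,'pics/s20c.png')
f=load('wrist_20.npz');crop(f,220,180,340,300,5,'pics/w20c.png')
"
```

```text
t 29.35 tcp [ 0.4933 -0.2934  0.2135] F [-0.03  0.69 -0.33] w 0.0596
toolx [ 0.96 -0.28 -0.  ] y [-0.  0. -1.] z [0.28 0.96 0.  ] J [ 0.16  0.36  0.34  1.86 -0.15  0.95  1.85]
t 29.4 tcp [ 0.4933 -0.2934  0.2133] F [ 0.66 -0.89  0.6 ] w 0.0601
toolx [ 0.96  -0.28  -0.001] y [-0.001  0.    -1.   ] z [0.28 0.96 0.  ] J [ 0.16  0.36  0.34  1.86 -0.15  0.95  1.85]
t 29.45 tcp [ 0.4932 -0.2935  0.2132] F [-0.06  1.05  0.67] w 0.0599
toolx [ 0.96  -0.28  -0.001] y [-0.001  0.    -1.   ] z [ 0.28  0.96 -0.  ] J [ 0.16  0.36  0.34  1.86 -0.15  0.95  1.85]
```

View pics/wrist_20.png

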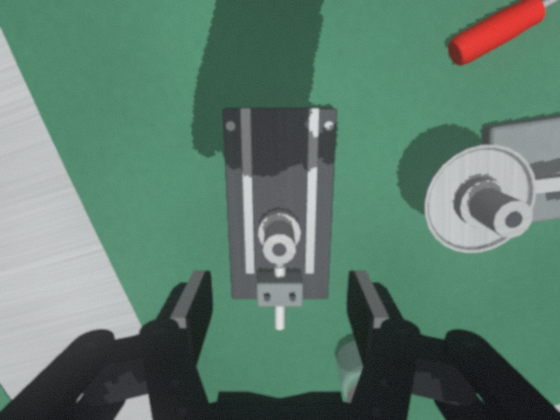

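View pics/s20c.png

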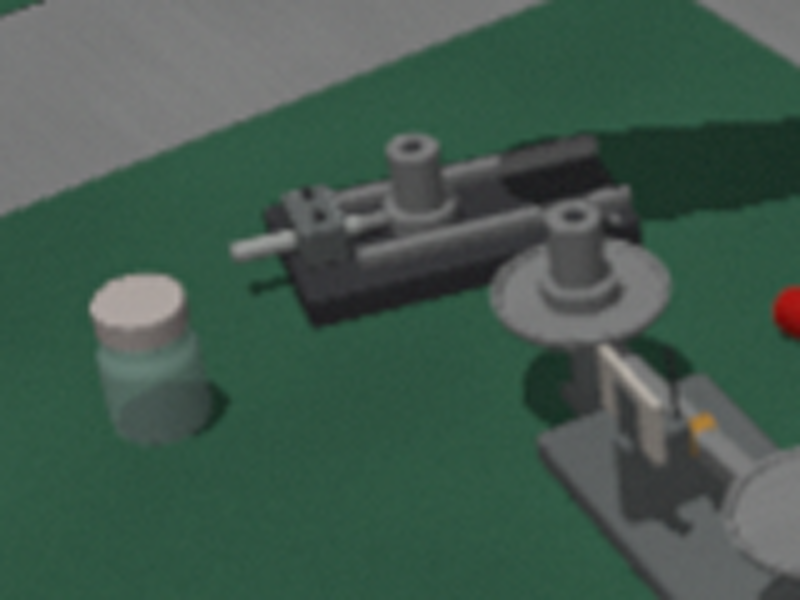

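View pics/top_20.png

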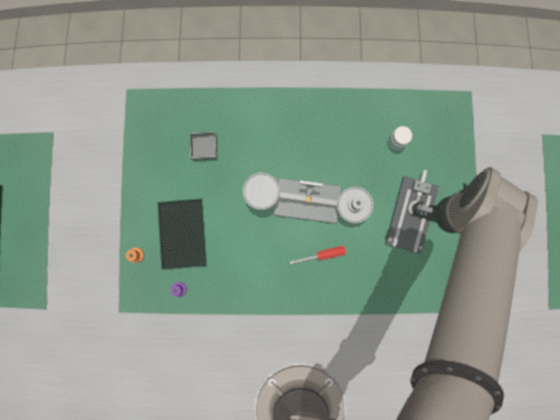

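The bushing stands in the channel against the tip, the lighter one stands on the right pan, and the bystanders are unmoved. One numeric check of the bushing's axis against the tip:

```bash
python3 - <<'E'
from h import *
f=load("wrist_20.npz");C=cloud(f);m=(C[...,2]>.063)&(C[...,2]<.073);m[:,:255]=0;m[:,305:]=0;m[:215]=0;m[270:]=0
v,u=np.nonzero(m);c=onplane(f,[(u.mean(),v.mean())],.068)[0];d=np.array([.9587,-.2844]);n=np.array([.2844,.9587])
p=c[:2]-[.5158,-.3002];print(m.sum(),c.round(4),(p@d*1000).round(1),(p@n*1000).round(1))
E
```

```text
815 [ 0.53   -0.3049  0.068 ] 14.9 -0.5
```

View pics/w20c.png

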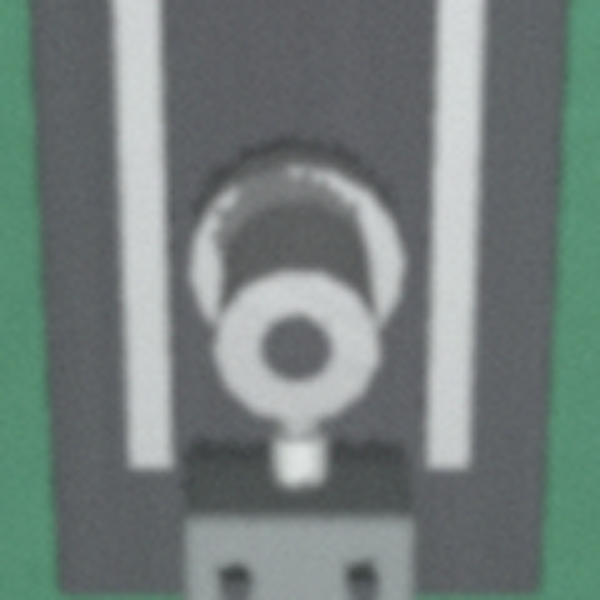

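```bash
python3 -c "
from bench import r
print(r.get_obs()['clock'],r.hand_in())"
```

```text
the job is handed in; nothing more can be done
29.45 None
```

The heavier bushing is standing in the fixture channel against the sprung tip, and the lighter one is still on its pan. I handed the job in at about 29.5 s, with the gripper clear of everything.

- **Weighing:** I put one bushing on each pan, let go and waited just over 3 s. The left pan settled at about 64 mm and the right at about 87 mm. So the bushing on the left pan, taken from the tray place farther from the robot, is the heavier.
- **Gauging:** I stood the heavier one in the channel and slid it slowly to the stop. It met the tip with its axis at about x = 13.8 mm in the fixture. I held it at about 15.5 mm for around 1 s. The force along the channel averaged 5.2 to 5.5 N, of which I put a little under 1 N down to sliding drag. Then I let go.
- **Last checks:**
    - **Bushings:** the camera put the released bushing upright with its axis at about 14.9 mm, past first touch, so it appears to be in touch. That margin of about 1 mm is no larger than the camera's 2 mm calibration accuracy. The lighter bushing was upright on the right pan.
    - **Bystanders:** the screwdriver, jar, small box and look-alikes looked unmoved in the pictures.
- **Forces higher than intended:** I pressed down on the fixture plate with about 18 N when first setting the bushing down, and about 11 N during the first part of the slide. I eased off before it touched the tip. The force readings had about 0.5 N of noise.

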